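Load the kit carriage: interlocked U-brackets and a spring magazine of spacers

TASK

Get the kit carriage ready for the next transmitter assembly. Pile all the blue U-brackets on the black stacking pad in one square, level pile along the pad, alternately open-up and open-down as they lie, starting with an open-up one, each open-down bracket hooked over one flange of the open-up one beneath it so that they interlock; press every orange spacer block one at a time past the yellow lips of the spring magazine until the lips hold it down. When everything is loaded, gently push the carriage fully home by its red grip without upsetting the pile, and leave the other things on the bench alone.

Things in the scene. Friction and masses are not known exactly. Their poses are not given: they have to be found in the camera images.
- up1: blue U-bracket, 5 mm thick all over, 60 long (own x) x 48 wide (own y) x 28 mm high (own z), 90 g, lying open side UP: web at the bottom, a flange standing along each long side. Origin: centre of its underside. Grip it across the 48 mm width, outside the flanges
- up2: blue U-bracket, 5 mm thick all over, 60 long (own x) x 48 wide (own y) x 28 mm high (own z), 90 g, lying open side UP: web at the bottom, a flange standing along each long side. Origin: centre of its underside. Grip it across the 48 mm width, outside the flanges
- down1: blue U-bracket, 5 mm thick all over, 60 long (own x) x 48 wide (own y) x 28 mm high (own z), 90 g, lying open side DOWN: web on top (z 23 to 28 mm), on its two flanges' tips. Origin: centre of its underside, level with the tips. Grip it over its 60 mm length by the ends of the web, tips at most 7 mm below its top, so no finger meets the bracket beneath. May be absent
- down2: blue U-bracket, 5 mm thick all over, 60 long (own x) x 48 wide (own y) x 28 mm high (own z), 90 g, lying open side DOWN: web on top (z 23 to 28 mm), on its two flanges' tips. Origin: centre of its underside, level with the tips. Grip it over its 60 mm length by the ends of the web, tips at most 7 mm below its top, so no finger meets the bracket beneath. May be absent
- block1: orange plastic spacer block, 44 x 44 x 12 mm, 35 g, lying flat; origin: centre of its underside. May be absent
- block2: orange plastic spacer block, 44 x 44 x 12 mm, 35 g, lying flat; origin: centre of its underside. May be absent
- block3: orange plastic spacer block, 44 x 44 x 12 mm, 35 g, lying flat; origin: centre of its underside. May be absent
- block4: orange plastic spacer block, 44 x 44 x 12 mm, 35 g, lying flat; origin: centre of its underside. May be absent
- dock: fixed dark steel base with rails, 310 (x) x 240 (y) mm, 6 mm thick, red end stop 34 mm high at its +x end; origin on the table under its centre. Its x axis is the way the carriage slides home
- carriage (a joint): slide of the aluminium kit carriage (plate 180 x 230 mm, top 26 mm above the table, parallel to the dock), in m: 0 = out, towards the robot; 0.08 = fully home at the red end stop. Some 4 N of friction; stays where it is left. Stacking pad, magazine and grip all ride on it
- stack_pad (a point): centre of the black stacking pad (66 mm in x, 84 in y), at its surface on the carriage; axes as the dock's. Brackets lie along x. Open-up ones 8 mm to -y of it and open-down ones 8 mm to +y interlock with some 11 mm free beside each flange and balance well; the open-down one's underside is then 5 mm, its top 33 mm above the underside of the open-up one under it
- mag_mouth (a point): centre of the spring magazine's mouth, level with the lower edges of its lips, 62 mm above the carriage plate, 115 mm to +y of the stack pad; axes as the dock's. Below it a square grey well, 48 mm wide inside, 56 outside, its rim flared below the mouth. A held block lies with its top level with the mouth. Set blocks down with the fingers on the -y and +y sides, clear of the lips
- follower (a joint): white plate in the well, pushed up by a spring (1.5 N plus 0.06 N per mm): 0 = up, 1 mm below the mouth, up to 0.054 m pressed down. Up to 4 blocks fit flat on it
- lip_a (a joint): yellow sprung lip on the mouth's -x side, 26 mm wide, sloping inwards and down: lower edge 17 mm from the centre (z 0), top 27 mm (z +17 mm). Reads m pushed outwards. A block laid square between the lips stops some 9 mm above the mouth; pressed at its centre by the shut fingertips (5 to 12 N) to some 3 mm below the mouth it passes, and the lips snap in over it
- lip_b (a joint): the same lip on the +x side
- handle (a point): centre of the top of the carriage's red upright grip: 18 x 18 mm, 34 mm high, at the plate's end nearest the robot, midway in y between pad and magazine and 80 mm to -x of them; axes as the dock's
- screwdriver: bystander, not part of the job, to be left alone: screwdriver lying on the left
- nut: bystander, not part of the job, to be left alone: brass bush, 22 mm across, 12 mm high, among the parts
- jar: bystander, not part of the job, to be left alone: small jar, 44 mm across, 60 mm high
- wrench: bystander, not part of the job, to be left alone: wrench lying to the right
- fitting: bystander, not part of the job, to be left alone: brass pipe fitting, 28 mm across, 40 mm high
- dish: bystander, not part of the job, to be left alone: white dish, 90 mm across, on the left
Not all that is in view belongs to the job. What is shaped like the block3 but purple is not meant. What is shaped like the down1 but white is not meant.

How it is judged:
On the way, in this order (a step that is already met when the one before it is completed fails the run):
1. all brackets present are piled and interlocked on the pad and all blocks present are under the magazine's lips (x of up1 in the frame of stack_pad between -0.013 and 0.013 m and y of up1 in the frame of stack_pad between -0.02 and 0.02 m and angle between each of up1, up2, down1, down2's own z axis and vertical below 0.07 rad and angle between the x axis of each of up1, up2, down1, down2 and the x axis of dock, either way round below 0.2 rad and linear speed of each of up1, up2, down1, down2 below 0.03 m/s and (z of up1 in the frame of stack_pad between -0.003 and 0.0025 m or z of up1 in the frame of stack_pad between 0.03 and 0.0355 m) and x of up2 in the frame of stack_pad between -0.013 and 0.013 m and y of up2 in the frame of stack_pad between -0.02 and 0.02 m and (z of up2 in the frame of stack_pad between -0.003 and 0.0025 m or z of up2 in the frame of stack_pad between 0.03 and 0.0355 m) and x of down1 in the frame of stack_pad between -0.013 and 0.013 m and y of down1 in the frame of stack_pad between -0.02 and 0.02 m and (z of down1 in the frame of stack_pad between 0.003 and 0.008 m or z of down1 in the frame of stack_pad between 0.0355 and 0.041 m) and x of down2 in the frame of stack_pad between -0.013 and 0.013 m and y of down2 in the frame of stack_pad between -0.02 and 0.02 m and (z of down2 in the frame of stack_pad between 0.003 and 0.008 m or z of down2 in the frame of stack_pad between 0.0355 and 0.041 m) and x of block1 in the frame of mag_mouth between -0.006 and 0.006 m and y of block1 in the frame of mag_mouth between -0.006 and 0.006 m and z of each of block1, block2, block3, block4 in the frame of mag_mouth below -0.0105 m and angle between each of block1, block2, block3, block4's own z axis and vertical below 0.1 rad and x of block2 in the frame of mag_mouth between -0.006 and 0.006 m and y of block2 in the frame of mag_mouth between -0.006 and 0.006 m and x of block3 in the frame of mag_mouth between -0.006 and 0.006 m and y of block3 in the frame of mag_mouth between -0.006 and 0.006 m and x of block4 in the frame of mag_mouth between -0.006 and 0.006 m and y of block4 in the frame of mag_mouth between -0.006 and 0.006 m), for 0.2 s.
2. the carriage is pushed fully home (value of joint carriage above 0.076 m), for 0.2 s.
At the end, for the whole second after the job is handed in: Slide above 76 mm, at rest. Brackets within 13 mm (x) and 20 mm (y) of the pad centre, 0.2 rad of dock x, level to 0.07 rad, undersides above the pad: open-up 0 or 33 mm, open-down 5 or 38 mm, within 2 mm. Blocks: underside 10.5 mm or more below the lip edges, within 6 mm, level to 0.1 rad (all of step 1 and value of joint carriage above 0.076 m and velocity of joint carriage below 0.01 m/s); the robot touches nothing.
It fails at once if a bystander is moved more than 3 cm (distance of any of screwdriver, nut, jar, wrench, fitting, dish from where it was at the start of the episode above 0.03 m).
It fails at once if the carriage is slammed (faster than 0.3 m/s) (velocity of joint carriage above 0.3 m/s).
Of down1, down2 only 1 to 2 are there at a start; the rules pass over those that are not, and their reading is None.
Of block1, block2, block3, block4 only 2 to 4 are there at a start; the rules pass over those that are not, and their reading is None.
At some moment in a run one of block1, block2, block3, block4 may be knocked a few centimetres aside while the robot is not near it.
It also fails if it takes over 210 s, if anything falls off the work surface, if the arm or the gripper's body presses on something with over 40 N, if the wrist force passes 120 N, or if a joint passes its speed limit or range.

ROBOT

A 6-joint arm with a two-finger parallel gripper is mounted at the origin on the work surface. World frame = base frame: x ahead of the robot, y to its left, z up, the work surface at z = 0. Lengths are in m, angles in rad, forces in N, time in s.
With the tool pointing down it reaches from about 0.25 to 0.8 m from the base axis. Payload 3.9 kg.
Tool frame: the origin (TCP) lies midway between the tips of the shut fingers; the grasp point (between the pads) lies 19 mm behind it; z points along the fingers, y is the direction in which the jaws open and shut (so a half turn about z gives the same grasp; the last joint's range is limited). The gripper opens to 85 mm and grips with 20 to 120 N. Pads are 22 mm wide; open, the fingers measure 114 mm over their backs; the gripper's body (76 mm by 85 mm) begins 54 mm behind the grasp point. The pads swing forward as they close: fully open they stand 13 mm farther back than shut.
Start: joints at [-1.215, 0.26, -0.138, 1.173, 0, 1.571], TCP at [0.183, -0.492, 0.231] pointing down, gripper open.
Joint ranges: [-2.78, 2.78], [-0.83, 1.72], [-1.28, 1.37], [-1.9, 2.12], [-1.57, 1.48], [-3.14, 3.14]. Speed limits (rad/s): [2.57, 2.57, 3.14, 3.14, 3.14, 3.14].

INTERFACE

Orientations are given as a unit quaternion [x, y, z, w].
In Python, from plant import robot gives the robot as it stands.
- The arm moves only by the shell command python3 -m inch 'ROWS' [FORCE]. ROWS is JSON, a list that holds one entry, the list of rows, each a list of 5 numbers: the opening, from -1 (shut) to 1 (fully open), then the shift along the tool's x, y, z in units of 50 mm (1.0 is 50 mm), then the turn about the tool's z in rad. A call has exactly 10 rows; each row shifts and turns the commanded pose from where the row before left it, along the tool's axes as they then stand; what a row does not reach is not made up. A row lasts 1/10 s, in which the tool goes at most 50 mm and 8.59 degrees, less where a joint would pass 70% of its speed; a pose out of reach is approached as far as the arm can. A call is refused whole if a number of a shift passes 1 or a number of a turn 0.15, either way. A call with a gripper value outside its range is refused whole. The fingers move at their own pace and stop on an object; FORCE is the grip in N (left out, the last holds). Time passes only in rows, so rows that do not move let the fingers close, or fill a call up. It gives the time, the measured TCP pose, the force and the opening at its end, in the units of the state.
- robot.observe(): the state, without advancing time (a new reading comes with each control period).
- robot.grab_frame(name): name is "side" or "top"; returns (picture, depth): 400x640x3 uint8, blue, green, red; 400x640 float32, m along the optical axis (not along the pixel's ray), 0 where there is no reading.
- robot.camera_model(name): a dict with "intrinsics" (3x3 intrinsics, pixels), "position" and "rotation" of the camera in the world. Camera axes: x right, y up, looking along -z (the intrinsics and any distortion apply to the point x, -y, -z); pixel columns grow to the right and rows downward; lengths in m; the calibration is good to about 2 mm. A picture is of the moment at which its call begins. camera_model takes no time and is no camera call.
- robot.job_done(): hands the job in, once; it reports no verdict.
Trained networks look in the newest picture that a camera, given by its name, has taken for a name from the list of things; names that differ only in an ending like _2 or _b are one class to them, and where a whole thing is asked for, a point or a joint stands for the part that bears it (a point fixed in the world has none). Each returns a list of dicts, best first, with "score" (0 to 1); they miss things now and then, are a little off and sometimes report something else, mostly with a low value. They report only what shows in the picture. A call takes as long as a camera call. They do not tell look-alikes from the thing itself.
- robot.spot_in(camera, name): "position" ([x, y, z] in m, in world coordinates, good to about 4 mm: the middle of the surface that is visible of it).
- robot.landmark_of(camera, name): "position" ([x, y, z] in m, in world coordinates, good to about 4 mm: a listed point, or the origin of a listed thing).
The state is a dict: "time": time; "joint_pos": joint angles; "joint_vel": joint speeds; "effort": joint torques, N m; "tool_pos": TCP position; "eef_rot": TCP orientation; "contact_force": force on the tool from outside, world axes, zero at the start; "torque": the same for the moment, N m; "opening": opening from 0.0 (shut) to 1.0 (fully open).
Only numpy, scipy, OpenCV 4.12 (cv2) and the standard library are available. Lean on these libraries where they do the work, as an engineer would, in place of code of your own. Each camera call takes 0.05 s, during which the arm holds its last target.

## Working session

There is one attempt and no reset: what is moved stays moved. The work goes in short steps, Python scripts to look and compute and a shell command to move; the robot and the scene stay as the last step left them, time stands still between calls to the robot, and variables do not carry over. Pictures are saved under pics/ and viewed, and the job is handed in when it is done.

```bash
ls; mkdir -p pics; python3 - <<'E'
from plant import robot
import cv2
for n in ("top","side"):
    p,d=robot.grab_frame(n); cv2.imwrite(f"pics/{n}0.png",p)
    m=robot.camera_model(n); print(n,m)
s=robot.observe(); print(s)
E
```

```text
pics
top {'intrinsics': array([[483.74035462,   0.        , 315.82518984],
       [  0.        , 483.74035462, 194.08214159],
       [  0.        ,   0.        ,   1.        ]]), 'position': array([0.27422382, 0.01715129, 1.41251437]), 'rotation': array([ 0.06274991, -0.06225007, -0.69989954,  0.70875102])}
side {'intrinsics': array([[398.30346181,   0.        , 318.7525743 ],
       [  0.        , 398.30346181, 202.06706521],
       [  0.        ,   0.        ,   1.        ]]), 'position': array([ 0.12003173, -0.79047585,  0.75466702]), 'rotation': array([ 0.42568865, -0.09759683, -0.22426703,  0.87118788])}
{'time': 0.1, 'joint_pos': array([-1.21495335e+00,  2.60613279e-01, -1.39258047e-01,  1.17274404e+00,
        6.08892650e-06,  1.57081727e+00]), 'joint_vel': array([ 0.00122861, -0.00147949,  0.00429427, -0.00098995, -0.00076525,
       -0.00130027]), 'effort': array([ 9.11353964e-04, -4.06509984e+01,  2.54526794e+01,  1.01321956e-02,
        7.68407494e-05, -2.16782965e-06]), 'tool_pos': array([ 0.18267832, -0.49150878,  0.23054402]), 'eef_rot': array([ 9.84215129e-01,  1.76973876e-01, -1.57983538e-04, -8.95698305e-04]), 'contact_force': array([-0.22559395, -0.38566304, -1.01641409]), 'torque': array([ 0.0085009 , -0.01161005,  0.01754982]), 'opening': 0.9947824529034941}
```

View pics/top0.png

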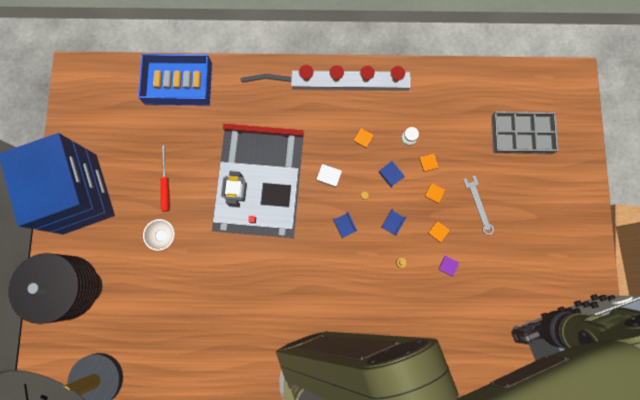

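View pics/side0.png

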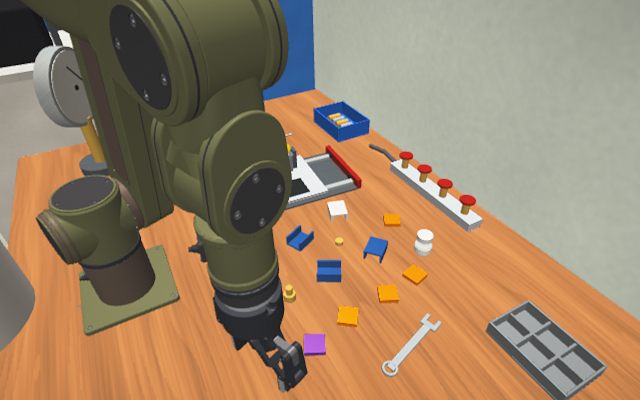

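```bash
cat > h.py <<'E'
import numpy as np, cv2
from scipy.spatial.transform import Rotation as R
from plant import robot
def cloud(name,p=None,d=None):
    if p is None: p,d=robot.grab_frame(name)
    m=robot.camera_model(name); K=m["intrinsics"]
    v,u=np.mgrid[0:400,0:640]
    c=np.stack([(u-K[0,2])/K[0,0]*d,-(v-K[1,2])/K[1,1]*d,-d],-1)
    W=c@R.from_quat(m["rotation"]).as_matrix().T+m["position"]
    return p,d,W
def proj(name,P):
    m=robot.camera_model(name); K=m["intrinsics"]
    c=(np.atleast_2d(P)-m["position"])@R.from_quat(m["rotation"]).as_matrix()
    return np.stack([K[0,2]+K[0,0]*c[:,0]/-c[:,2],K[1,2]-K[1,1]*c[:,1]/-c[:,2]],-1)
HSV={'orange':((8,150,150),(22,255,255)),'blue':((105,120,60),(125,255,255)),'purple':((135,80,80),(160,255,255)),'red':((0,180,100),(4,255,255)),'yellow':((23,120,120),(35,255,255))}
def blobs(name,color,p,d,W,mina=30,box=None):
    h=cv2.cvtColor(p,cv2.COLOR_BGR2HSV); k=cv2.inRange(h,*map(np.array,HSV[color]))
    k[d<=0]=0
    if box: k[(W[...,0]<box[0])|(W[...,0]>box[1])|(W[...,1]<box[2])|(W[...,1]>box[3])]=0
    n,l,s,c=cv2.connectedComponentsWithStats(k)
    out=[]
    for i in range(1,n):
        if s[i,4]<mina: continue
        q=W[l==i]; zt=np.percentile(q[:,2],90)
        r=cv2.minAreaRect(q[:,:2].astype(np.float32)*1000)
        out.append((c[i].round(1),s[i,4],q.mean(0).round(4),zt.round(4),np.round(r[0],1),np.round(r[1],1),round(r[2],1)))
    return out
def pose():
    s=robot.observe(); Rm=R.from_quat(s["eef_rot"]).as_matrix()
    return s,Rm
E
python3 - <<'E'
from h import *
p,d,W=cloud("top")
print(W[300:305,200].round(3)[0], W[100,500].round(3))
for c in ('orange','blue','purple'):
    for b in blobs("top",c,p,d,W,box=(0.1,0.8,-0.6,0.3)): print(c,*b)
for n in ('up1','down1','block1','stack_pad','mag_mouth','handle','carriage','dock','nut','fitting','jar'):
    print(n,[(round(x['score'],2),np.round(x['position'],4).tolist()) for x in robot.landmark_of("top",n)][:6])
cv2.imwrite("pics/crop1.png",cv2.resize(p[110:280,200:470],None,fx=2.9,fy=2.9,interpolation=cv2.INTER_CUBIC))
print(robot.observe()['time'])
E
```

```text
[ 0.216  0.347 -0.001] [ 0.827 -0.542  0.002]
orange [389.6 236.1] 54826 [ 0.41   -0.1978  0.0012] 0.0051 [ 450. -150.] [899.9 700. ] 90.0
blue [391.4 173.2] 288 [ 0.5867 -0.2009  0.0285] 0.0326 [ 586.8 -200.9] [54.9 47.3] 37.5
blue [393.2 222.3] 292 [ 0.4444 -0.2067  0.0099] 0.0278 [ 443.9 -205.1] [44.9 58.9] 60.7
blue [344.8 224.7] 294 [ 0.4356 -0.0658  0.0104] 0.0283 [434.8 -64.1] [55.3 44.5] 26.1
purple [448.6 265.5] 239 [ 0.3215 -0.3631  0.0128] 0.0173 [ 322.2 -363.7] [44.6 46.5] 62.6
up1 [(0.84, [0.4328, -0.0633, 0.0011]), (0.76, [0.4476, -0.204, 0.0038])]
down1 [(0.72, [0.585, -0.2002, -0.0019]), (0.54, [0.5812, -0.0146, 0.0026])]
block1 [(0.79, [0.3225, -0.3645, 0.0028]), (0.7, [0.4193, -0.3396, -0.0042]), (0.66, [0.6281, -0.3119, -0.0059]), (0.65, [0.6975, -0.1212, -0.0007]), (0.46, [0.5358, -0.3261, 0.0008])]
stack_pad [(0.56, [0.5203, 0.1369, 0.0241])]
mag_mouth [(0.86, [0.5273, 0.2536, 0.0884])]
handle [(0.61, [0.4425, 0.1995, 0.06]), (0.2, [0.7009, -0.2565, 0.0004])]Traceback (most recent call last):
  File "<stdin>", line 7, in <module>
ValueError: it knows: block, dish, dock, down, fitting, handle, jar, mag_mouth, nut, screwdriver, stack_pad, up, wrench
```

```bash
python3 - <<'E'
from h import *
p,d,W=cloud("top")
h=cv2.cvtColor(p,cv2.COLOR_BGR2HSV)
for u,v in [(364,138),(429,162),(435,193),(438,232),(300,280),(500,250)]: print(h[v,u],W[v,u].round(4))
for r in range(-2,3): pass
cv2.imwrite("pics/crop1.png",cv2.resize(p[110:280,200:470],None,fx=2.9,fy=2.9,interpolation=cv2.INTER_CUBIC))
# dock orientation: pad black, red stop
for n in ('dock','nut','fitting','jar'):
    print(n,[(round(x['score'],2),np.round(x['position'],4).tolist()) for x in robot.landmark_of("top",n)][:3])
print(robot.observe()['time'])
E
```

```text
[ 17 220 247] [ 0.6978 -0.1229  0.0114]
[ 17 231 247] [ 0.6251 -0.3151  0.0155]
[ 17 232 247] [ 0.5325 -0.331   0.0114]
[ 17 227 248] [ 0.4175 -0.3362  0.0116]
[ 12 155 189] [0.2754 0.062  0.0044]
[ 12 156 181] [ 0.3684 -0.5167  0.0023]
dock [(0.79, [0.564, 0.192, -0.0025]), (0.51, [0.4195, -0.3383, -0.0001]), (0.32, [0.6975, -0.2542, -0.0008])]
nut [(0.61, [0.5231, -0.1245, -0.0041])]
fitting []
jar [(0.65, [0.6992, -0.2563, 0.0])]
0.7
```

View pics/crop1.png

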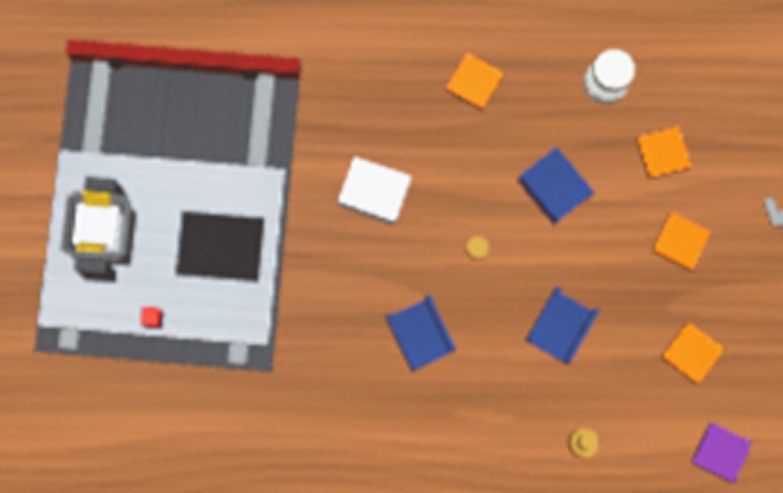

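```bash
cat >> h.py <<'E'
from scipy.optimize import minimize
HSV['orange']=((14,190,200),(20,255,255))
HSV['black']=((0,0,0),(180,255,60))
def box(dx,dy,z0,z1):
    return np.array([[a*dx/2,b*dy/2,z] for a in(-1,1) for b in(-1,1) for z in(z0,z1)])
def cover(name,P,S=6,roi=None):
    u0,v0,u1,v1=roi
    q=(proj(name,P)-[u0,v0]+0.5)*S-0.5
    hull=cv2.convexHull(q.astype(np.float32)).reshape(-1,2)
    im=np.zeros(((v1-v0)*S,(u1-u0)*S),np.uint8)
    cv2.fillPoly(im,[np.round(hull*16).astype(np.int32)],255,shift=4)
    return cv2.resize(im,(u1-u0,v1-v0),interpolation=cv2.INTER_AREA)/255.
def fit(name,mask,corners,x,y,yaw):
    c=proj(name,[[x,y,corners[:,2].mean()]])[0]; r=45
    roi=(max(0,int(c[0])-r),max(0,int(c[1])-r),min(640,int(c[0])+r),min(400,int(c[1])+r))
    m=mask[roi[1]:roi[3],roi[0]:roi[2]]/255.
    def f(t):
        a=t[2]/20; C,S=np.cos(a),np.sin(a)
        P=np.stack([corners[:,0]*C-corners[:,1]*S+t[0]/1000,corners[:,0]*S+corners[:,1]*C+t[1]/1000,corners[:,2]],-1)
        return ((cover(name,P,roi=roi)-m)**2).sum()
    best=None
    for dy in (0,np.pi/4,-np.pi/4) if abs(yaw)>9 else (0,):
        yy=yaw if abs(yaw)<9 else 0
        t0=np.array([x*1000,y*1000,(yy+dy)*20])
        r_=minimize(f,t0,method='Nelder-Mead',options=dict(initial_simplex=t0+np.array([[0,0,0],[4,0,0],[0,4,0],[0,0,5.]]),xatol=.05,fatol=.05))
        if best is None or r_.fun<best.fun: best=r_
    t=best.x; return t[0]/1000,t[1]/1000,t[2]/20,best.fun
def mask(p,color,d=None):
    return cv2.inRange(cv2.cvtColor(p,cv2.COLOR_BGR2HSV),*map(np.array,HSV[color]))
def one(m,u,v):
    n,l,s,c=cv2.connectedComponentsWithStats(m)
    k=np.argmin([np.hypot(*(c[i]-[u,v]))+(1e6 if s[i,4]<20 or i==0 else 0) for i in range(n)])
    return (l==k).astype(np.uint8)*255
E
cat > find.py <<'E'
from h import *
def blocks(cam="top",p=None):
    if p is None: p,d=robot.grab_frame(cam)
    m=mask(p,'orange'); n,l,s,c=cv2.connectedComponentsWithStats(m); out=[]
    for i in range(1,n):
        if s[i,4]<100 or s[i,4]>700: continue
        pass
        d_=backz(cam,c[i],0.012)
        mi=(l==i).astype(np.uint8)*255
        out.append((c[i].round(0),s[i,4])+tuple(np.round(fit(cam,mi,box(.044,.044,0,.012),d_[0],d_[1],10),4)))
    return out
def backz(cam,uv,z):
    m=robot.camera_model(cam); K=m["intrinsics"]
    r=R.from_quat(m["rotation"]).as_matrix()@np.array([(uv[0]-K[0,2])/K[0,0],-(uv[1]-K[1,2])/K[1,1],-1])
    t=(z-m["position"][2])/r[2]; return m["position"]+t*r
E
python3 - <<'E'
from find import *
p,d=robot.grab_frame("top")
for b in blocks("top",p): print(b)
B=mask(p,'blue')
for u,v in [(392,174),(345,225),(393,222)]:
    for L,Wd in ((.06,.048),):
        q=backz("top",(u,v),0.02)
        a=[np.round(fit("top",one(B,u,v),box(L,Wd,0,.028),q[0],q[1],y0),4) for y0 in (0.5,-0.5,1.1,-1.1)]
        print(u,v,sorted(map(tuple,a),key=lambda t:t[3])[:2])
hm=cv2.cvtColor(p,cv2.COLOR_BGR2HSV); print(hm[195,275],hm[160,262],hm[219,252])
K=one(mask(p,'black'),276,195); print("pad area",(K>0).sum())
print(np.round(fit("top",K,box(.066,.084,.026,.0265),.5203,.1369,-.08),4))
Rm=one(mask(p,'red'),252,219);print((Rm>0).sum()); q=backz("top",(252,219),.06)
print(np.round(fit("top",Rm,box(.018,.018,.026,.060),q[0],q[1],-.08),4))
print(robot.observe()['time'])
E
```

```text
(array([363., 137.]), np.int32(204), np.float64(0.7017), np.float64(-0.1208), np.float64(-0.5165), np.float64(17.5359))
(array([429., 162.]), np.int32(216), np.float64(0.6277), np.float64(-0.3163), np.float64(0.2762), np.float64(16.5337))
(array([435., 193.]), np.int32(218), np.float64(0.5342), np.float64(-0.3306), np.float64(1.1115), np.float64(18.9793))
(array([439., 231.]), np.int32(231), np.float64(0.4209), np.float64(-0.3388), np.float64(0.9265), np.float64(16.1366))
392 174 [(np.float64(0.5906), np.float64(-0.2041), np.float64(0.837), np.float64(79.7073)), (np.float64(0.5901), np.float64(-0.2038), np.float64(0.7254), np.float64(80.9985))]
345 225 [(np.float64(0.4336), np.float64(-0.0656), np.float64(0.4976), np.float64(66.1006)), (np.float64(0.4362), np.float64(-0.0648), np.float64(0.5285), np.float64(66.5979))]
393 222 [(np.float64(0.4456), np.float64(-0.207), np.float64(-0.572), np.float64(79.7625)), (np.float64(0.4438), np.float64(-0.2064), np.float64(-0.5495), np.float64(82.5366))]
[174  21  60] [110  16  96] [  2 174 249]
pad area 368
[ 5.221000e-01  1.379000e-01 -6.960000e-02  2.643185e+02]
385
[ 0.4477  0.195   0.0541 53.8104]
0.75
```

```bash
cat >> h.py <<'E'
HSV['blue']=((100,80,25),(130,255,255)); HSV['black']=((0,0,0),(180,255,80)); HSV['red']=((0,150,100),(7,255,255))
E
python3 - <<'E'
from find import *
p,d=robot.grab_frame("top")
h=cv2.cvtColor(p,cv2.COLOR_BGR2HSV)
print(h[224,335:357].tolist()); print(h[195,255:296].tolist()); print(h[219,244:260].tolist())
B=mask(p,'blue')
for u,v in [(392,174),(345,225),(393,222)]:
        k=one(B,u,v)
        q=backz("top",(u,v),0.02)
        a=[np.round(fit("top",k,box(.06,.048,0,.028),q[0],q[1],y0),4) for y0 in (0.5,-0.5,1.1,-1.1)]
        print(u,v,(k>0).sum(),sorted(map(tuple,a),key=lambda t:t[3])[:2])
K=one(mask(p,'black'),276,195); print("pad area",(K>0).sum())
print(np.round(fit("top",K,box(.066,.084,.026,.0265),.5203,.1369,-.08),4))
Rm=one(mask(p,'red'),252,219);print((Rm>0).sum()); q=backz("top",(252,219),.06)
print(np.round(fit("top",Rm,box(.018,.018,.026,.060),q[0],q[1],-.08),4))
E
```

```text
[[161, 58, 106], [114, 133, 138], [112, 155, 153], [112, 151, 154], [112, 153, 153], [112, 150, 153], [112, 151, 154], [112, 150, 153], [112, 150, 155], [112, 155, 153], [112, 151, 155], [112, 150, 155], [112, 151, 154], [112, 149, 156], [112, 152, 156], [112, 151, 152], [115, 134, 120], [113, 143, 128], [115, 132, 149], [164, 61, 138], [11, 133, 175], [12, 155, 183]]
[[107, 16, 223], [106, 15, 222], [107, 16, 223], [106, 15, 224], [108, 15, 225], [109, 18, 227], [106, 18, 156], [120, 3, 74], [0, 22, 59], [168, 21, 60], [0, 13, 61], [0, 13, 60], [10, 13, 59], [10, 13, 59], [173, 17, 59], [8, 17, 60], [0, 17, 60], [15, 17, 59], [0, 17, 61], [4, 28, 63], [0, 21, 61], [6, 21, 61], [0, 13, 58], [0, 22, 58], [12, 22, 59], [6, 21, 60], [174, 22, 58], [8, 17, 60], [0, 21, 61], [0, 21, 62], [4, 28, 63], [0, 21, 62], [175, 25, 61], [0, 31, 58], [150, 4, 71], [110, 18, 174], [109, 18, 221], [106, 15, 224], [105, 14, 225], [108, 20, 224], [110, 14, 163]]
[[107, 16, 221], [109, 16, 221], [105, 18, 222], [111, 16, 223], [179, 83, 228], [1, 159, 245], [2, 174, 249], [2, 177, 248], [2, 178, 249], [2, 181, 250], [1, 190, 208], [0, 127, 124], [135, 12, 171], [110, 17, 219], [107, 16, 223], [106, 15, 222]]
392 174 326 [(np.float64(0.5896), np.float64(-0.2025), np.float64(0.7593), np.float64(45.2354)), (np.float64(0.5898), np.float64(-0.2031), np.float64(0.7647), np.float64(45.4214))]
345 225 326 [(np.float64(0.4352), np.float64(-0.0654), np.float64(0.5173), np.float64(37.7733)), (np.float64(0.4356), np.float64(-0.0656), np.float64(0.471), np.float64(38.8806))]
393 222 326 [(np.float64(0.4454), np.float64(-0.2067), np.float64(-0.5274), np.float64(48.1543)), (np.float64(0.446), np.float64(-0.207), np.float64(-0.5401), np.float64(48.4345))]
pad area 561
[ 0.5193  0.1367 -0.0796 72.934 ]
34
[ 0.4466  0.2026 -0.5924 19.5067]
```

```bash
cat > go.py <<'E'
import sys
from h import *
def plan(x,y,z,yaw,mod=np.pi):
    s,Rm=pose(); t=s["tool_pos"]; psi=np.arctan2(Rm[1,0],Rm[0,0])
    dy=(yaw-psi+mod/2)%mod-mod/2
    D=np.array([x,y,z])-t
    ps=psi+dy; ex=np.array([np.cos(ps),np.sin(ps),0]); ey=np.array([np.sin(ps),-np.cos(ps),0])
    print("t",round(s["time"],2),"tcp",t.round(4),"psi",round(psi,4),"tilt",Rm[:2,2].round(4),"open",round(s["opening"],3),"F",s["contact_force"].round(1))
    print(" turn %.3f  after turn: x %.3f y %.3f z %.3f (units)  j6 %.2f"%(-dy,D@ex/.05,D@ey/.05,-D[2]/.05,s["joint_pos"][5]))
if __name__=="__main__":
    plan(*map(float,sys.argv[1:5]),*(map(float,sys.argv[5:])))
E
python3 go.py .4352 -.0654 .10 .517
python3 - <<'E'
from find import *
p,d,W=cloud("top")
Y=mask(p,'yellow')
n,l,s,c=cv2.connectedComponentsWithStats(Y)
for i in range(1,n):
    if s[i,4]>8 and c[i][0]<260: print(c[i],s[i,4],backz("top",c[i],.0965).round(4))
cv2.imwrite("pics/mag.png",cv2.resize(p[165:240,205:305],None,fx=7,fy=7,interpolation=cv2.INTER_NEAREST))
E
```

```text
t 0.8 tcp [ 0.1829 -0.4921  0.2313] psi 0.3558 tilt [ 0. -0.] open 1.0 F [-0.  -0.2  0.1]
 turn -0.161  after turn: x 8.605 y -4.925 z 2.626 (units)  j6 1.57
[232.94594595 177.7027027 ] 37 [0.553  0.2506 0.0965]
[230.05 195.25] 20 [0.5034 0.2564 0.0965]
```

View pics/mag.png

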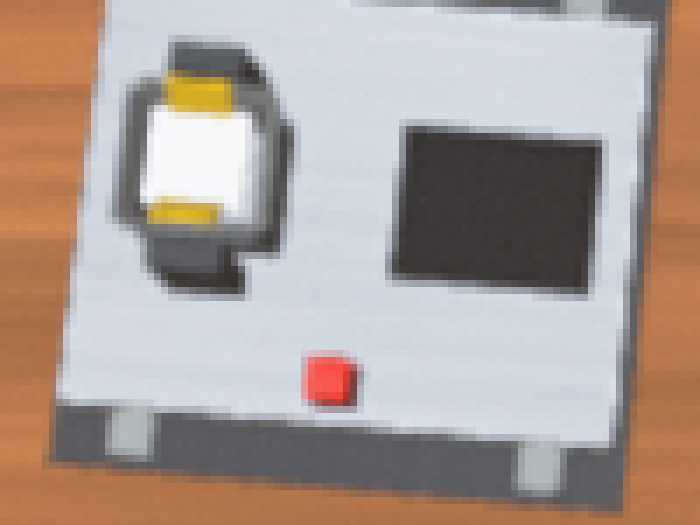

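```bash
python3 -m inch '[[[1,0,0,0,-0.08],[1,0,0,0,-0.081],[1,0.6,-0.35,0,0],[1,0.6,-0.35,0,0],[1,0.6,-0.35,0,0],[1,0.6,-0.35,0,0],[1,0.6,-0.35,0,0],[1,0.6,-0.35,0,0],[1,0.6,-0.35,0,0],[1,0.6,-0.35,0,0]]]' 30 && python3 -m inch '[[[1,0.6,-0.35,0,0],[1,0.6,-0.35,0,0],[1,0.6,-0.35,0,0],[1,0.6,-0.35,0,0],[1,0.6,-0.35,0,0],[1,0.6,-0.35,0,0],[1,0.2,-0.03,0.6,0],[1,0,0,0.7,0],[1,0,0,0.7,0],[1,0,0,0.6,0]]]'; python3 go.py .4352 -.0654 .004 .517
```

```text
time: 1.85
tool_pos: [0.3229, -0.2506, 0.2315]
eef_rot: [0.967, 0.255, 0.0, 0.0]
contact_force: [0.7, -0.2, -0.2]
opening: 1.003
time: 2.85
tool_pos: [0.4346, -0.065, 0.0999]
eef_rot: [0.967, 0.256, -0.0, -0.0]
contact_force: [0.0, 0.2, 0.1]
opening: 0.998
t 2.85 tcp [ 0.4346 -0.065   0.0999] psi 0.5175 tilt [-0.0003  0.    ] open 0.998 F [0.  0.2 0.1]
 turn 0.001  after turn: x 0.006 y 0.013 z 1.918 (units)  j6 2.48
```

```bash
python3 -m inch '[[[1,0,0,0.6,0],[1,0,0,0.6,0],[1,0,0,0.5,0],[1,0,0,0.21,0],[1,0,0,0,0],[-1,0,0,0,0],[-1,0,0,0,0],[-1,0,0,0,0],[-1,0,0,0,0],[-1,0,0,0,0]]]' 30 && python3 -m inch '[[[-1,0,0,0,0],[-1,0,0,-0.4,0],[-1,0,0,-0.6,0],[-1,0,0,-0.6,0],[-1,0,0,-0.4,0],[-1,0,0,0,0.15],[-1,0,0,0,0.15],[-1,0,0,0,0.15],[-1,0,0,0,0.145],[-1,0,0,0,0]]]'; python3 go.py .5187 .1287 .1 -.078; python3 - <<'E'
from h import *
p,d=robot.grab_frame("top"); q,d=robot.grab_frame("side")
cv2.imwrite("pics/a.png",np.hstack([p[100:300,180:480],q[120:320,150:450]]))
E
```

```text
time: 3.85
tool_pos: [0.4363, -0.0654, 0.0073]
eef_rot: [0.967, 0.255, 0.001, 0.0]
contact_force: [-1.3, -0.1, 5.8]
opening: 0.554
time: 4.85
tool_pos: [0.4351, -0.0654, 0.1064]
eef_rot: [0.999, -0.039, 0.001, 0.0]
contact_force: [0.6, -0.5, -1.7]
opening: 0.559
t 4.85 tcp [ 0.4351 -0.0654  0.1064] psi -0.0779 tilt [ 0.001  -0.0002] open 0.559 F [ 0.6 -0.5 -1.7]
 turn 0.000  after turn: x 1.365 y -4.000 z 0.128 (units)  j6 3.07
```

View pics/a.png

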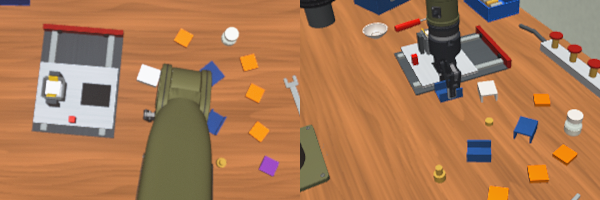

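```bash
python3 -m inch '[[[-1,0.2,-0.6,0,0],[-1,0.2,-0.6,0,0],[-1,0.2,-0.6,0,0],[-1,0.2,-0.6,0,0],[-1,0.2,-0.6,0,0],[-1,0.2,-0.6,0,0],[-1,0.165,-0.4,0,0],[-1,0,0,0,0],[-1,0,0,0.5,0],[-1,0,0,0.5,0]]]' && python3 go.py .5187 .1287 .0335 -.078
```

```text
time: 5.95
tool_pos: [0.51, 0.0461, 0.0614]
eef_rot: [0.999, 0.022, -0.0, -0.038]
contact_force: [-0.4, 0.0, -1.4]
opening: 0.558
t 5.95 tcp [0.51   0.0461 0.0614] psi 0.044 tilt [-0.002   0.0755] open 0.558 F [-0.4  0.  -1.4]
 turn 0.122  after turn: x 0.046 y -1.660 z 0.559 (units)  j6 3.14
```

```bash
python3 -m inch '[[[-1,0,0,-0.5,-0.15],[-1,0,0,-0.5,-0.15],[-1,0,0,0,-0.15],[-1,0,0,0,-0.15],[-1,0,0,0,-0.15],[-1,0,0,0,-0.15],[-1,0,0,0,-0.15],[-1,0,0,0,-0.15],[-1,0,0,0,-0.15],[-1,0,0,0,-0.15]]]' && python3 go.py .5187 .1287 .1 -.078
```

```text
time: 6.95
tool_pos: [0.5088, 0.042, 0.1111]
eef_rot: [0.714, 0.699, 0.025, -0.029]
contact_force: [-0.1, 0.5, -0.2]
opening: 0.556
t 6.95 tcp [0.5088 0.042  0.1111] psi 1.5494 tilt [-0.0049  0.0753] open 0.556 F [-0.1  0.5 -0.2]
 turn -1.514  after turn: x -0.063 y 1.744 z 0.221 (units)  j6 1.63
```

```bash
T='x'; python3 -m inch '[[[-1,0,0,-0.5,-0.15],[-1,0,0,-0.5,-0.15],[-1,0,0,0,-0.15],[-1,0,0,0,-0.15],[-1,0,0,0,-0.15],[-1,0,0,0,-0.15],[-1,0,0,0,-0.15],[-1,0,0,0,-0.15],[-1,0,0,0,-0.15],[-1,0,0,0,-0.15]]]' && python3 -m inch '[[[-1,0,0,0,-0.15],[-1,0,0,0,-0.15],[-1,0,0,0,-0.15],[-1,0,0,0,-0.15],[-1,0,0,0,-0.15],[-1,0,0,0,-0.15],[-1,0,0,0,-0.15],[-1,0,0,0,-0.15],[-1,0,0,0,-0.15],[-1,0,0,0,-0.15]]]' && python3 -m inch '[[[-1,0,0,0,-0.15],[-1,0,0,0,-0.15],[-1,0,0,0,-0.15],[-1,0,0,0,-0.15],[-1,0,0,0,-0.15],[-1,0,0,0,-0.15],[-1,0,0,0,-0.15],[-1,0,0,0,-0.15],[-1,0,0,0,-0.15],[-1,0,0,0,-0.15]]]'&& python3 go.py .5187 .1287 .1 -.078; python3 -c "
from h import *
print(robot.observe()['joint_pos'])"
```

```text
time: 7.95
tool_pos: [0.5089, 0.0382, 0.1608]
eef_rot: [0.046, 0.998, 0.038, -0.004]
contact_force: [0.2, 0.3, -0.1]
opening: 0.561
time: 8.95
tool_pos: [0.5089, 0.0382, 0.1608]
eef_rot: [-0.647, 0.762, 0.03, 0.022]
contact_force: [-0.1, 0.8, -1.0]
opening: 0.56
time: 9.95
tool_pos: [0.5089, 0.0382, 0.1608]
eef_rot: [0.992, -0.116, -0.007, -0.037]
contact_force: [0.5, -0.9, -1.4]
opening: 0.557
t 9.95 tcp [0.5089 0.0382 0.1608] psi -0.2327 tilt [-0.0051  0.0754] open 0.557 F [ 0.5 -0.9 -1.4]
 turn -0.155  after turn: x 0.054 y -1.819 z 1.217 (units)  j6 -2.88
[ 0.02754524  0.27835692 -0.30602213  0.98941329  0.07555086 -2.88061706]
```

```bash
python3 -m inch '[[[-1,0,0,0,-0.15],[-1,0,0,0,-0.11],[-1,0,0,0,-0.1],[-1,0,0,0,-0.1],[-1,0,0,0,0],[-1,0,0,0,0],[-1,0,0,0,0],[-1,0,0,0,0],[-1,0,0,0,0],[-1,0,0,0,0]]]' && python3 go.py .5187 .1287 .1 -.078; python3 -c "
from h import *
print(robot.observe()['joint_pos'])"
```

```text
time: 10.95
tool_pos: [0.5039, 0.0869, 0.161]
eef_rot: [0.997, 0.074, 0.004, -0.017]
contact_force: [-0.5, 0.0, -1.4]
opening: 0.56
t 10.95 tcp [0.5039 0.0869 0.161 ] psi 0.1488 tilt [0.0048 0.0348] open 0.56 F [-0.5  0.  -1.4]
 turn 0.227  after turn: x 0.230 y -0.856 z 1.219 (units)  j6 -3.14
[ 0.14971716  0.27089215 -0.31443056  0.97551057  0.03373694 -3.14063633]
```

```bash
python3 -m inch '[[[-1,0,0,0,-0.1],[-1,0,0,0,-0.06],[-1,0,0,0,0],[-1,0,0,0,0],[-1,0,0,0,0],[-1,0,0,0,0],[-1,0,0,0,0],[-1,0,0,0,0],[-1,0,0,0,0],[-1,0,0,0,0]]]' && python3 go.py .5187 .1287 .1 -.078; python3 -c "
from h import *
print(robot.observe()['joint_pos'])"
```

```text
time: 11.95
tool_pos: [0.4947, 0.127, 0.161]
eef_rot: [0.992, 0.125, 0.007, 0.0]
contact_force: [-1.0, -0.8, -0.9]
opening: 0.56
t 11.95 tcp [0.4947 0.127  0.161 ] psi 0.2515 tilt [0.0136 0.0015] open 0.56 F [-1.  -0.8 -0.9]
 turn 0.329  after turn: x 0.476 y -0.072 z 1.219 (units)  j6 -3.14
[ 2.52461659e-01  2.67314718e-01 -3.19027698e-01  9.70933522e-01
 -1.93845911e-03 -3.14060357e+00]
```

```bash
python3 -m inch '[[[-1,0,0,0,0.11],[-1,0,0,0,0.11],[-1,0,0,0,0.109],[-1,0.24,-0.04,0,0],[-1,0.236,-0.032,0,0],[-1,0,0,0.5,0],[-1,0,0,0.6,0],[-1,0,0,0.6,0],[-1,0,0,0.5,0],[-1,0,0,0,0]]]' && python3 go.py .5187 .1287 .0335 -.078
```

```text
time: 12.95
tool_pos: [0.5183, 0.1283, 0.0479]
eef_rot: [0.999, -0.038, 0.004, -0.0]
contact_force: [0.1, -0.5, -0.7]
opening: 0.555
t 12.95 tcp [0.5183 0.1283 0.0479] psi -0.076 tilt [ 0.0073 -0.0001] open 0.555 F [ 0.1 -0.5 -0.7]
 turn 0.002  after turn: x 0.008 y -0.008 z 0.289 (units)  j6 -2.82
```

```bash
python3 -m inch '[[[-1,0,0,0.1,0],[-1,0,0,0.1,0],[-1,0,0,0.06,0],[-1,0,0,0.02,0],[-1,0,0,0.02,0],[-1,0,0,0,0],[-1,0,0,0,0],[-1,0,0,0,0],[-1,0,0,0,0],[-1,0,0,0,0]]]' && python3 -c "
from h import *
p,d=robot.grab_frame('side');c=proj('side',[.5187,.1287,.04])[0].astype(int);print(c)
cv2.imwrite('pics/b.png',cv2.resize(p[c[1]-50:c[1]+50,c[0]-65:c[0]+65],None,fx=6,fy=6,interpolation=cv2.INTER_CUBIC))"
```

```text
time: 13.95
tool_pos: [0.5204, 0.129, 0.0364]
eef_rot: [0.999, -0.039, 0.007, -0.001]
contact_force: [-0.1, 0.6, -1.5]
opening: 0.558
[296 184]
```

View pics/b.png

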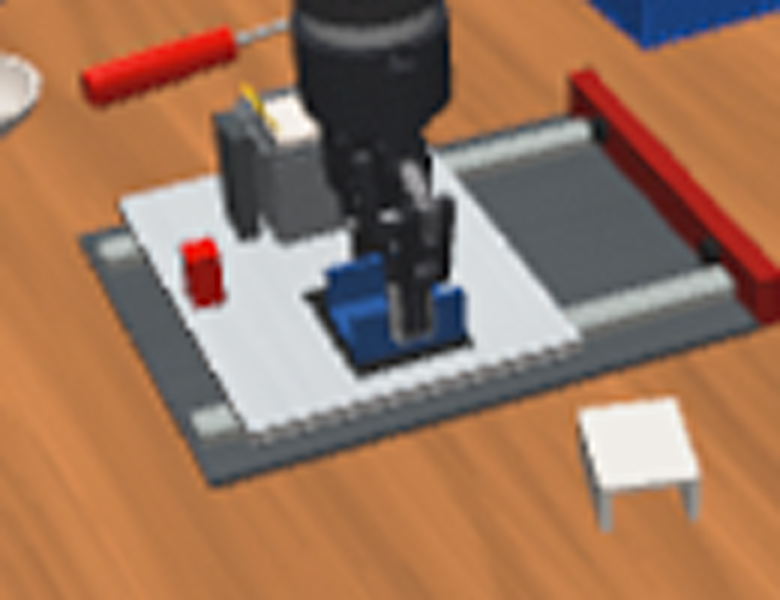

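```bash
python3 -m inch '[[[-1,0,0,0.04,0],[-1,0,0,0.04,0],[-1,0,0,0,0],[-1,0,0,0,0],[-1,0,0,0,0],[-1,0,0,0,0],[-1,0,0,0,0],[-1,0,0,0,0],[-1,0,0,0,0],[-1,0,0,0,0]]]'; for i in 1 2 3; do python3 -c "
from h import *
robot.grab_frame('top')
s=robot.observe();print(s['tool_pos'],s['contact_force'])"; done
```

```text
time: 15.0
tool_pos: [0.5211, 0.1291, 0.0333]
eef_rot: [0.999, -0.039, 0.008, -0.001]
contact_force: [-0.9, -0.5, 6.7]
opening: 0.563
[0.52105664 0.12906907 0.03326986] [-1.12347046 -0.01280016  6.29159268]
[0.52107029 0.12909985 0.03329266] [-0.90113743 -0.74658392  6.34503682]
[0.52106937 0.12908418 0.03329013] [-1.2156283  -0.82770912  6.72116902]
```

```bash
python3 -m inch '[[[1,0,0,0,0],[1,0,0,0,0],[1,0,0,0,0],[1,0,0,0,0],[1,0,0,-0.3,0],[1,0,0,-0.6,0],[1,0,0,-0.6,0],[1,0,0,-0.6,0],[1,0,0,-0.6,0],[1,0,0,0,0]]]' && python3 -m inch '[[[1,-0.3,0.6,0,0.15],[1,-0.2,0.6,0,0.15],[1,0,0.6,0,0.15],[1,0.2,0.6,0,0.15],[1,0.2,0.6,0,0.15],[1,0,0,0,0.15],[1,0,0,0,0.15],[1,0,0,0,0.15],[1,0,0,0,0.15],[1,0,0,0,0.15]]]' && python3 -m inch '[[[1,0,0,0,0.15],[1,0,0,0,0.15],[1,0,0,0,0.15],[1,0,0,0,0.15],[1,0,0,0,0.15],[1,0,0,0,0.15],[1,0,0,0,0.15],[1,0,0,0,0.15],[1,0,0,0,0.15],[1,0,0,0,0.15]]]'; python3 - <<'E'
from find import *
p,d=robot.grab_frame("top"); cv2.imwrite("pics/c.png",p)
B=mask(p,'blue'); q=proj("top",[.521,.129,.04])[0]
K=one(B,*q); print((K>0).sum(),np.round(fit("top",K,box(.06,.048,.026,.054),.52,.129,-.078),4))
for b in blocks("top",p): print(b)
s=robot.observe(); print(s['tool_pos'],s['joint_pos'])
E
```

```text
time: 16.15
tool_pos: [0.5216, 0.1296, 0.1716]
eef_rot: [0.999, -0.039, 0.011, -0.002]
contact_force: [1.6, 0.2, 1.0]
opening: 1.001
time: 17.15
tool_pos: [0.4557, -0.0155, 0.1654]
eef_rot: [-0.703, 0.712, -0.004, 0.005]
contact_force: [0.3, -0.6, 0.0]
opening: 1.0
time: 18.15
tool_pos: [0.4557, -0.0154, 0.1653]
eef_rot: [-0.029, 1.0, 0.001, 0.006]
contact_force: [0.1, 0.3, 0.5]
opening: 0.996
369 [ 0.5204  0.1287 -0.1231 27.5376]
(array([363., 137.]), np.int32(207), np.float64(0.7018), np.float64(-0.1215), np.float64(1.0519), np.float64(16.9337))
(array([429., 162.]), np.int32(216), np.float64(0.6275), np.float64(-0.3154), np.float64(0.2851), np.float64(16.303))
(array([435., 193.]), np.int32(219), np.float64(0.5344), np.float64(-0.331), np.float64(1.1381), np.float64(18.9363))
(array([439., 231.]), np.int32(233), np.float64(0.421), np.float64(-0.3397), np.float64(0.9163), np.float64(12.9327))
[ 0.45568507 -0.01536849  0.16534349] [-0.0351232   0.17552483 -0.43075483  0.9525058   0.00200628 -0.08947802]
```

View pics/c.png

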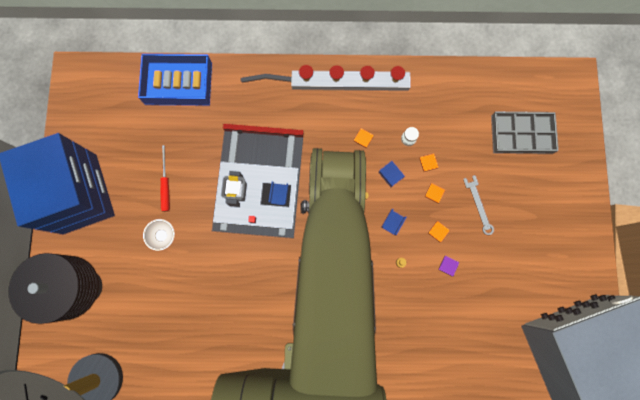

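```bash
python3 go.py .421 -.3395 .1 .9163 1.5708;  python3 -m inch '[[[1,0,0,0,0.14],[1,0,0,0,0.14],[1,0,0,0,0.14],[1,0,0,0,0.14],[1,0,0,0,0.135],[1,0,0,0,0],[1,0,0,0,0],[1,0,0,0,0],[1,0,0,0,0],[1,0,0,0,0]]]'; python3 go.py .421 -.3395 .1 .9163 1.5708
```

```text
t 18.2 tcp [ 0.4557 -0.0154  0.1653] psi -3.0872 tilt [0.0121 0.0016] open 1.001 F [ 0.6 -0.1 -0.5]
 turn 0.709  after turn: x -3.396 y -5.565 z 1.307 (units)  j6 -0.09
time: 19.2
tool_pos: [0.4563, -0.0154, 0.1662]
eef_rot: [0.31, 0.951, 0.003, 0.006]
contact_force: [-0.0, -0.1, -0.4]
opening: 0.995
t 19.2 tcp [ 0.4563 -0.0154  0.1662] psi 2.5117 tilt [0.0136 0.0015] open 0.995 F [-0.  -0.1 -0.4]
 turn 0.025  after turn: x -3.386 y -5.572 z 1.324 (units)  j6 0.59
```

```bash
python3 -m inch '[[[1,0,0,0,0.025],[1,-0.37,-0.62,0,0],[1,-0.37,-0.62,0,0],[1,-0.37,-0.62,0,0],[1,-0.37,-0.62,0,0],[1,-0.37,-0.62,0.1,0],[1,-0.37,-0.62,0.2,0],[1,-0.37,-0.62,0.3,0],[1,-0.37,-0.62,0.3,0],[1,-0.426,-0.612,0.4,0]]]'; python3 go.py .421 -.3395 .003 .9163 1.5708; python3 -c "
from find import *
p,d=robot.grab_frame('side');c=proj('side',[.421,-.3395,.02])[0].astype(int);print(c)
cv2.imwrite('pics/d.png',cv2.resize(p[c[1]-60:c[1]+40,c[0]-65:c[0]+65],None,fx=6,fy=6,interpolation=cv2.INTER_CUBIC))"
```

```text
time: 20.2
tool_pos: [0.4215, -0.3411, 0.1003]
eef_rot: [0.322, 0.947, 0.003, 0.007]
contact_force: [1.0, 0.3, 0.1]
opening: 0.999
t 20.2 tcp [ 0.4215 -0.3411  0.1003] psi 2.485 tilt [0.0148 0.0006] open 0.999 F [1.  0.3 0.1]
 turn -0.002  after turn: x 0.027 y 0.020 z 1.946 (units)  j6 -0.03
[348 312]
```

View pics/d.png

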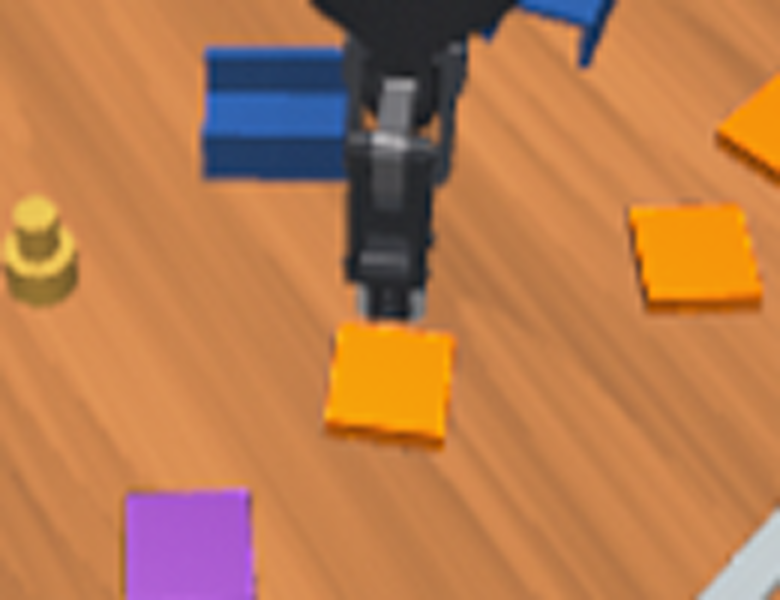

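```bash
python3 -m inch '[[[1,0.027,0.02,0.6,0],[1,0,0,0.6,0],[1,0,0,0.5,0],[1,0,0,0.23,0],[1,0,0,0,0],[-1,0,0,0,0],[-1,0,0,0,0],[-1,0,0,0,0],[-1,0,0,0,0],[-1,0,0,0,0]]]' 25 && python3 go.py .421 -.3395 .003 .9163 1.5708; python3 -c "
from find import *
p,d=robot.grab_frame('side');c=proj('side',[.421,-.3395,.02])[0].astype(int);print(c)
cv2.imwrite('pics/e.png',cv2.resize(p[c[1]-60:c[1]+40,c[0]-65:c[0]+65],None,fx=6,fy=6,interpolation=cv2.INTER_CUBIC))"
```

```text
time: 21.25
tool_pos: [0.4234, -0.3383, 0.0053]
eef_rot: [0.322, 0.947, 0.002, 0.008]
contact_force: [-1.4, 0.4, 5.6]
opening: 0.507
t 21.25 tcp [ 0.4234 -0.3383  0.0053] psi 2.4859 tilt [ 0.0159 -0.0002] open 0.507 F [-1.4  0.4  5.6]
 turn -0.001  after turn: x 0.023 y -0.047 z 0.046 (units)  j6 -0.02
[348 312]
```

View pics/e.png

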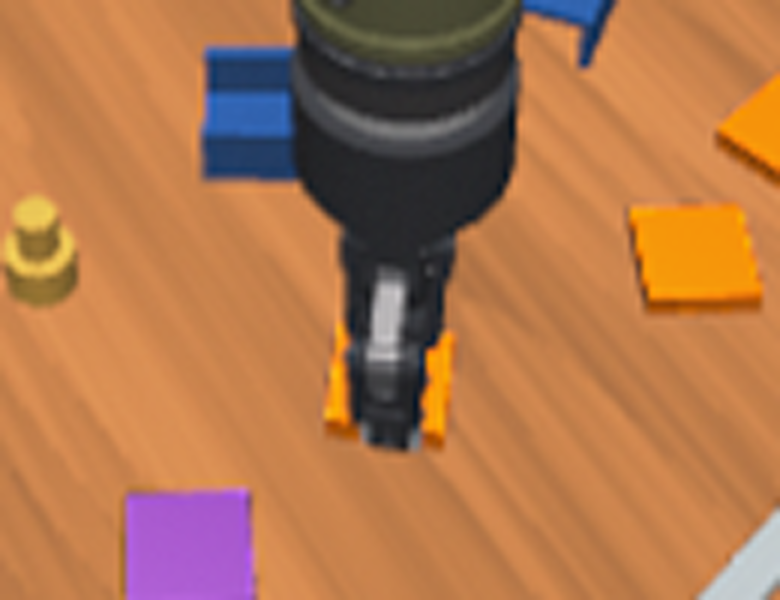

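```bash
python3 -m inch '[[[-1,0,0,-0.3,0],[-1,0,0,-0.6,0],[-1,0,0,-0.8,0],[-1,0,0,-0.8,0],[-1,0,0,-0.8,0],[-1,0,0,-0.5,-0.14],[-1,0,0,0,-0.14],[-1,0,0,0,-0.15],[-1,0,0,0,-0.148],[-1,0,0,0,0]]]' && python3 go.py .528 .2525 .15 -.078
```

```text
time: 22.3
tool_pos: [0.4197, -0.3378, 0.1942]
eef_rot: [0.039, 0.999, 0.001, 0.007]
contact_force: [-0.5, -0.1, -1.0]
opening: 0.498
t 22.3 tcp [ 0.4197 -0.3378  0.1942] psi 3.0635 tilt [0.014  0.0011] open 0.498 F [-0.5 -0.1 -1. ]
 turn -0.000  after turn: x -1.239 y 11.939 z 0.883 (units)  j6 -0.61
```

```bash
python3 -m inch '[[[-1,-0.07,0.4,0,0],[-1,-0.07,0.7,0,0],[-1,-0.07,0.7,0,0],[-1,-0.07,0.7,0,0],[-1,-0.07,0.7,0,0],[-1,-0.07,0.7,0,0],[-1,-0.07,0.7,0,0],[-1,-0.07,0.7,0,0],[-1,-0.07,0.7,0,0],[-1,-0.07,0.7,0,0]]]' && python3 -m inch '[[[-1,-0.07,0.7,0,0],[-1,-0.07,0.7,0,0],[-1,-0.07,0.7,0,0],[-1,-0.07,0.7,0,0],[-1,-0.07,0.7,0,0],[-1,-0.07,0.7,0,0],[-1,-0.07,0.7,0,0],[-1,-0.07,0.34,0,0],[-1,0,0,0.4,0],[-1,0,0,0,0]]]' && python3 go.py .528 .2525 .13 -.078; python3 -c "
from find import *
p,d=robot.grab_frame('side');c=proj('side',[.528,.2525,.1])[0].astype(int);print(c)
cv2.imwrite('pics/f.png',cv2.resize(p[c[1]-50:c[1]+50,c[0]-65:c[0]+65],None,fx=6,fy=6,interpolation=cv2.INTER_CUBIC))"
```

```text
time: 23.3
tool_pos: [0.4807, -0.0052, 0.1953]
eef_rot: [0.041, 0.999, 0.001, 0.007]
contact_force: [1.0, 0.4, -0.8]
opening: 0.508
time: 24.3
tool_pos: [0.5276, 0.2518, 0.1738]
eef_rot: [0.039, 0.999, -0.0, 0.005]
contact_force: [-0.8, -1.4, -1.0]
opening: 0.507
t 24.3 tcp [0.5276 0.2518 0.1738] psi 3.0627 tilt [ 0.0093 -0.0011] open 0.507 F [-0.8 -1.4 -1. ]
 turn -0.001  after turn: x -0.007 y 0.014 z 0.876 (units)  j6 0.53
[280 148]
```

View pics/f.png

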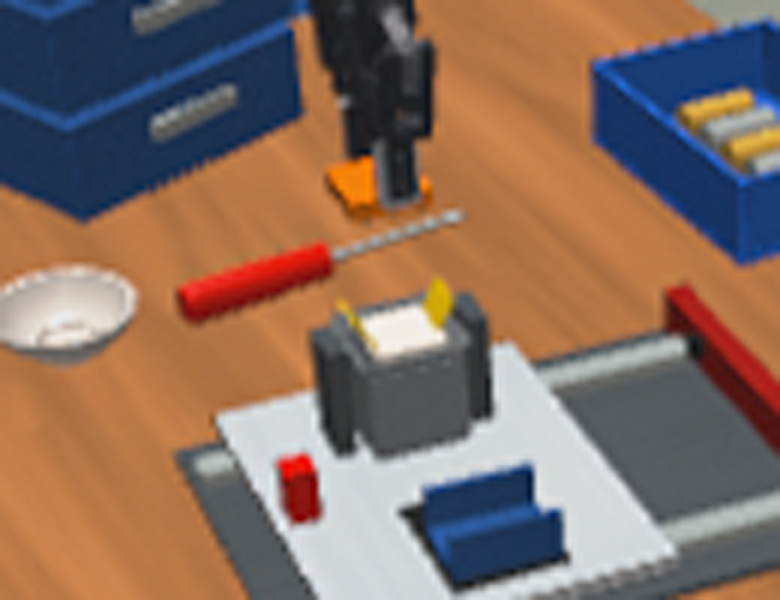

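```bash
python3 -m inch '[[[-1,0,0.014,0.5,0],[-1,0,0,0.5,0],[-1,0,0,0.2,0],[-1,0,0,0.1,0],[-1,0,0,0.04,0],[-1,0,0,0.04,0],[-1,0,0,0,0],[-1,0,0,0,0],[-1,0,0,0,0],[-1,0,0,0,0]]]' ; python3 go.py .528 .2525 .13 -.078; python3 -c "
from find import *
p,d=robot.grab_frame('side');c=proj('side',[.528,.2525,.1])[0].astype(int);print(c)
print([(round(x['score'],2),np.round(x['position'],4)) for x in robot.landmark_of('side','mag_mouth')])
cv2.imwrite('pics/g.png',cv2.resize(p[c[1]-50:c[1]+50,c[0]-65:c[0]+65],None,fx=6,fy=6,interpolation=cv2.INTER_CUBIC))"
```

```text
time: 25.35
tool_pos: [0.5303, 0.2534, 0.1074]
eef_rot: [0.039, 0.999, 0.001, 0.007]
contact_force: [-0.6, 0.7, -0.5]
opening: 0.506
t 25.35 tcp [0.5303 0.2534 0.1074] psi 3.064 tilt [0.0141 0.0017] open 0.506 F [-0.6  0.7 -0.5]
 turn 0.000  after turn: x 0.045 y -0.022 z -0.451 (units)  j6 0.53
[280 148]
[(0.89, array([0.5276, 0.2519, 0.0908])), (0.74, array([ 0.3284, -0.226 ,  0.0008]))]
```

View pics/g.png

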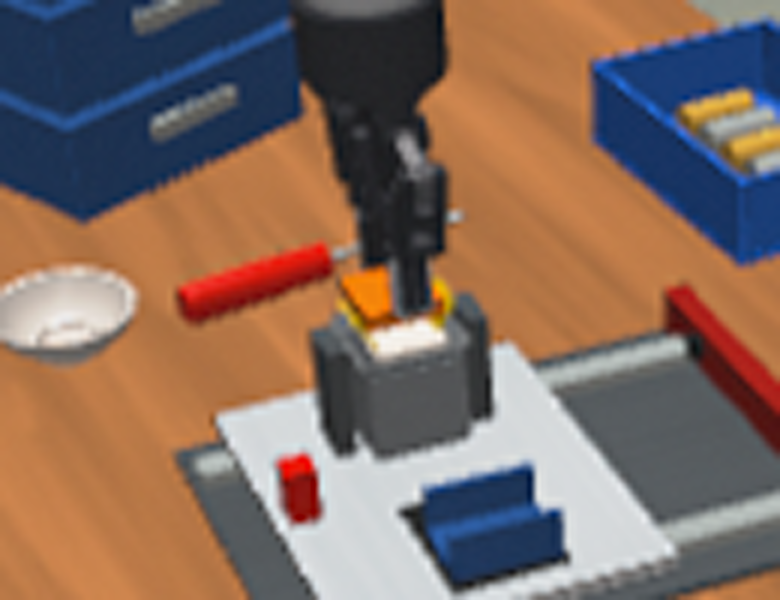

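```bash
python3 -m inch '[[[-1,0.022,-0.022,0,0],[-1,0,0,0.03,0],[-1,0,0,0.03,0],[-1,0,0,0.03,0],[-1,0,0,0.02,0],[-1,0,0,0.0,0],[-1,0,0,0.0,0],[-1,0,0,0,0],[-1,0,0,0,0],[-1,0,0,0,0]]]' ; python3 go.py .528 .2523 .1 -.078
```

```text
time: 26.45
tool_pos: [0.5292, 0.2524, 0.1017]
eef_rot: [0.039, 0.999, 0.001, 0.007]
contact_force: [1.1, 0.5, 1.9]
opening: 0.5
t 26.45 tcp [0.5292 0.2524 0.1017] psi 3.0638 tilt [0.0138 0.0017] open 0.5 F [1.1 0.5 1.9]
 turn 0.000  after turn: x 0.023 y -0.003 z 0.033 (units)  j6 0.53
```

```bash
python3 -m inch '[[[1,0,0,0,0],[1,0,0,0,0],[1,0,0,0,0],[1,0,0,0,0],[1,0,0,-0.5,0],[1,0,0,-0.5,0],[-1,0,0,0,0],[-1,0,0,0,0],[-1,0,0,0,0],[-1,0,0,0,0]]]' 25; python3 go.py .528 .2523 .115 -.078; python3 -c "
from find import *
p,d=robot.grab_frame('side');c=proj('side',[.528,.2525,.1])[0].astype(int)
cv2.imwrite('pics/h.png',cv2.resize(p[c[1]-50:c[1]+50,c[0]-65:c[0]+65],None,fx=6,fy=6,interpolation=cv2.INTER_CUBIC))
p,d=robot.grab_frame('top');c=proj('top',[.528,.2525,.1])[0].astype(int)
cv2.imwrite('pics/h2.png',cv2.resize(p[c[1]-50:c[1]+50,c[0]-65:c[0]+65],None,fx=6,fy=6,interpolation=cv2.INTER_CUBIC))
"
```

```text
time: 27.45
tool_pos: [0.5275, 0.2517, 0.1504]
eef_rot: [0.039, 0.999, 0.0, 0.006]
contact_force: [0.5, 0.4, 0.3]
opening: 0.328
t 27.45 tcp [0.5275 0.2517 0.1504] psi 3.0637 tilt [0.0114 0.0005] open 0.328 F [0.5 0.4 0.3]
 turn 0.000  after turn: x -0.009 y 0.012 z 0.708 (units)  j6 0.53
```

View pics/h.png

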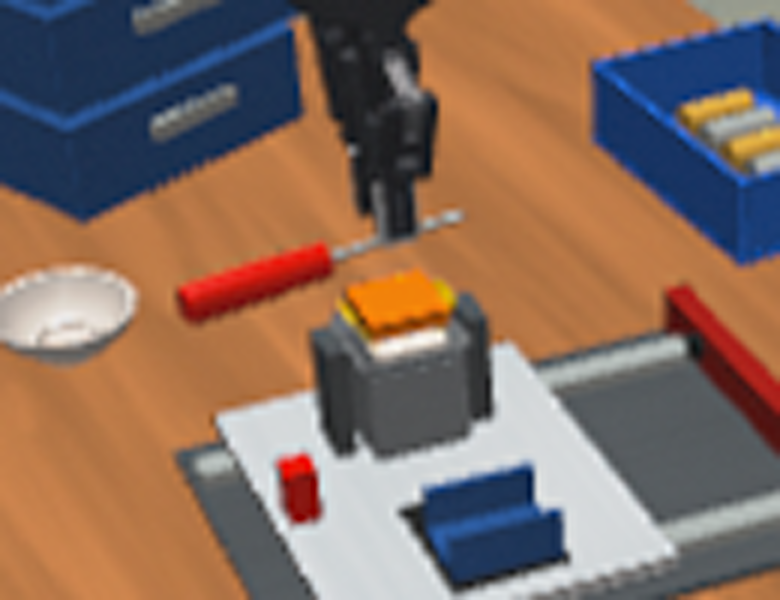

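View pics/h2.png

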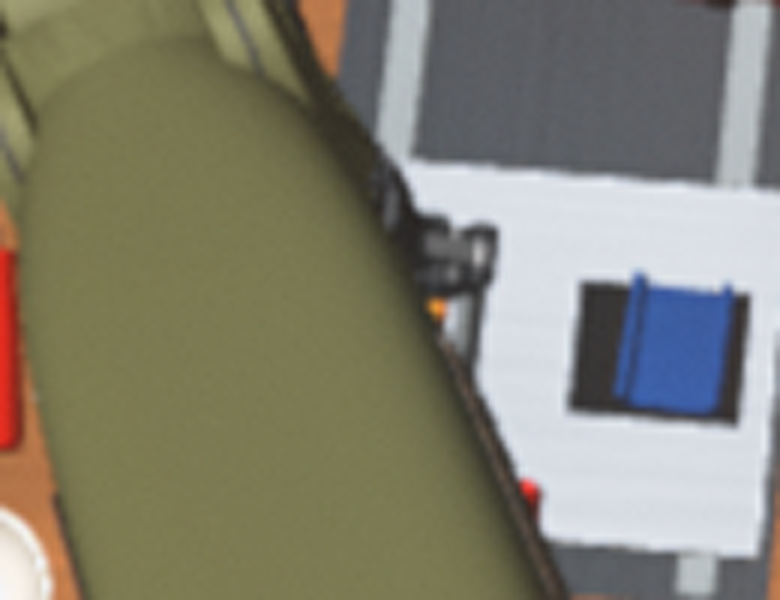

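```bash
python3 -m inch '[[[-1,0,0,0,0],[-1,0,0,0,0],[-1,0,0,0.5,0],[-1,0,0,0.2,0],[-1,0,0,0.12,0],[-1,0,0,0.12,0],[-1,0,0,0.12,0],[-1,0,0,0.08,0],[-1,0,0,0.08,0],[-1,0,0,0,0]]]' 25; python3 go.py .528 .2523 .084 -.078; python3 -m inch '[[[-1,0,0,0.06,0],[-1,0,0,0.06,0],[-1,0,0,0.06,0],[-1,0,0,0,0],[-1,0,0,0,0],[-1,0,0,0,0],[-1,0,0,0,0],[-1,0,0,0,0],[-1,0,0,0,0],[-1,0,0,0,0]]]';python3 go.py .528 .2523 .084 -.078
```

```text
time: 28.55
tool_pos: [0.5294, 0.2525, 0.0904]
eef_rot: [0.039, 0.999, 0.001, 0.007]
contact_force: [-0.2, -0.4, 0.1]
opening: -0.0
t 28.55 tcp [0.5294 0.2525 0.0904] psi 3.0639 tilt [0.0139 0.002 ] open -0.0 F [-0.2 -0.4  0.1]
 turn 0.000  after turn: x 0.028 y -0.006 z 0.129 (units)  j6 0.52
time: 29.55
tool_pos: [0.5294, 0.2523, 0.0817]
eef_rot: [0.039, 0.999, 0.001, 0.007]
contact_force: [-0.6, 1.1, 1.6]
opening: 0.002
t 29.55 tcp [0.5294 0.2523 0.0817] psi 3.0639 tilt [0.0137 0.0016] open 0.002 F [-0.6  1.1  1.6]
 turn 0.000  after turn: x 0.027 y -0.003 z -0.046 (units)  j6 0.52
```

```bash
python3 -m inch '[[[-1,0,0,-0.3,0],[-1,0,0,-0.6,0],[-1,0,0,-0.6,0],[1,0,0,-0.4,0],[1,0,0,0,0],[1,0,0,0,0],[1,0,0,0,0],[1,0,0,0,0],[1,0,0,0,0],[1,0,0,0,0]]]' 25; python3 -c "
from find import *
p,d=robot.grab_frame('side');c=proj('side',[.528,.2525,.1])[0].astype(int)
cv2.imwrite('pics/i.png',cv2.resize(p[c[1]-50:c[1]+50,c[0]-65:c[0]+65],None,fx=6,fy=6,interpolation=cv2.INTER_CUBIC))
p,d=robot.grab_frame('top')
for b in blocks('top',p): print(b)
"; python3 go.py .5344 -.331 .1 1.138 1.5708
```

```text
time: 30.55
tool_pos: [0.5277, 0.252, 0.1759]
eef_rot: [0.039, 0.999, 0.001, 0.006]
contact_force: [-1.0, 0.6, -0.1]
opening: 1.005
(array([363., 137.]), np.int32(204), np.float64(0.7013), np.float64(-0.1208), np.float64(-0.5151), np.float64(17.2856))
(array([429., 162.]), np.int32(216), np.float64(0.6271), np.float64(-0.3163), np.float64(0.2782), np.float64(16.2836))
(array([440., 186.]), np.int32(222), np.float64(0.5549), np.float64(-0.347), np.float64(-0.4673), np.float64(14.5247))
t 30.65 tcp [0.5279 0.2521 0.1763] psi 3.0639 tilt [0.013  0.0012] open 1.004 F [-0.8 -0.2 -0.4]
 turn 0.355  after turn: x -5.009 y -10.532 z 1.525 (units)  j6 0.53
```

View pics/i.png

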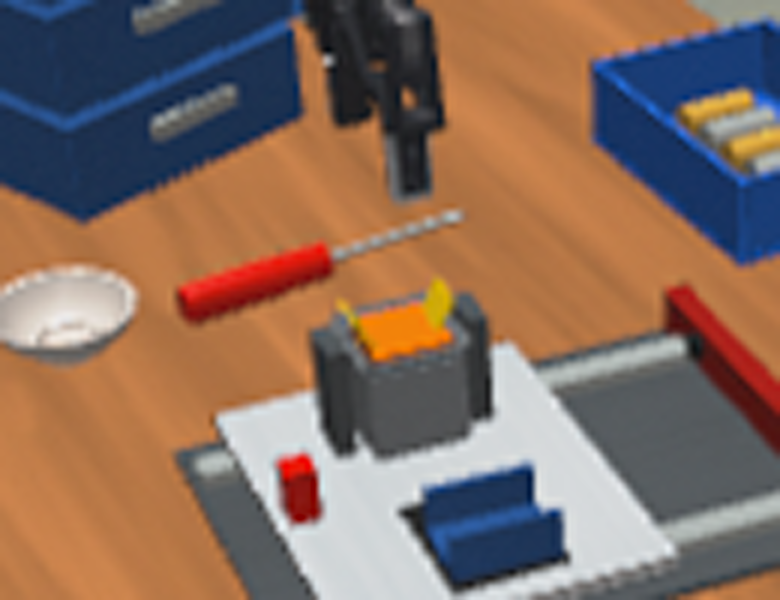

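```bash
python3 -m inch '[[[1,0,0,0,0.13],[1,0,0,0,0.13],[1,0,0,0,0.13],[1,0,0,0,0],[1,0,0,0,0],[1,0,0,0,0],[1,0,0,0,0],[1,0,0,0,0],[1,0,0,0,0],[1,0,0,0,0]]]'; python3 go.py .5549 -.347 .1 -.467 1.5708
```

```text
time: 31.65
tool_pos: [0.5281, 0.2521, 0.1766]
eef_rot: [0.232, 0.973, 0.002, 0.006]
contact_force: [-0.0, 0.1, 0.2]
opening: 1.0
t 31.65 tcp [0.5281 0.2521 0.1766] psi 2.6741 tilt [0.0136 0.0014] open 1.0 F [-0.   0.1  0.2]
 turn -0.001  after turn: x -5.874 y -10.458 z 1.532 (units)  j6 0.92
```

```bash
python3 -m inch '[[[1,-0.33,-0.58,0,0],[1,-0.33,-0.58,0,0],[1,-0.33,-0.58,0,0],[1,-0.33,-0.58,0,0],[1,-0.33,-0.58,0,0],[1,-0.33,-0.58,0,0],[1,-0.33,-0.58,0,0],[1,-0.33,-0.58,0,0],[1,-0.33,-0.58,0,0],[1,-0.33,-0.58,0,0]]]' && python3 -m inch '[[[1,-0.33,-0.58,0,0],[1,-0.33,-0.58,0,0],[1,-0.33,-0.58,0,0],[1,-0.33,-0.58,0,0],[1,-0.33,-0.58,0,0],[1,-0.33,-0.58,0,0],[1,-0.33,-0.58,0,0],[1,-0.26,-0.6,0.3,0],[1,0,0,0.6,0],[1,0,0,0.6,0]]]'; python3 go.py .5549 -.347 .003 -.467 1.5708; python3 -c "
from find import *
p,d=robot.grab_frame('side');c=proj('side',[.5549,-.347,.02])[0].astype(int)
cv2.imwrite('pics/j.png',cv2.resize(p[c[1]-60:c[1]+40,c[0]-65:c[0]+65],None,fx=6,fy=6,interpolation=cv2.INTER_CUBIC))"
```

```text
time: 32.65
tool_pos: [0.5445, -0.0825, 0.1765]
eef_rot: [0.232, 0.973, 0.002, 0.007]
contact_force: [-0.2, -0.2, -0.4]
opening: 0.998
time: 33.65
tool_pos: [0.5557, -0.3488, 0.1007]
eef_rot: [0.233, 0.973, 0.002, 0.008]
contact_force: [0.7, 0.1, 0.2]
opening: 1.003
t 33.65 tcp [ 0.5557 -0.3488  0.1007] psi 2.6718 tilt [0.0155 0.0003] open 1.003 F [0.7 0.1 0.2]
 turn -0.003  after turn: x 0.030 y 0.025 z 1.954 (units)  j6 -0.09
```

View pics/j.png

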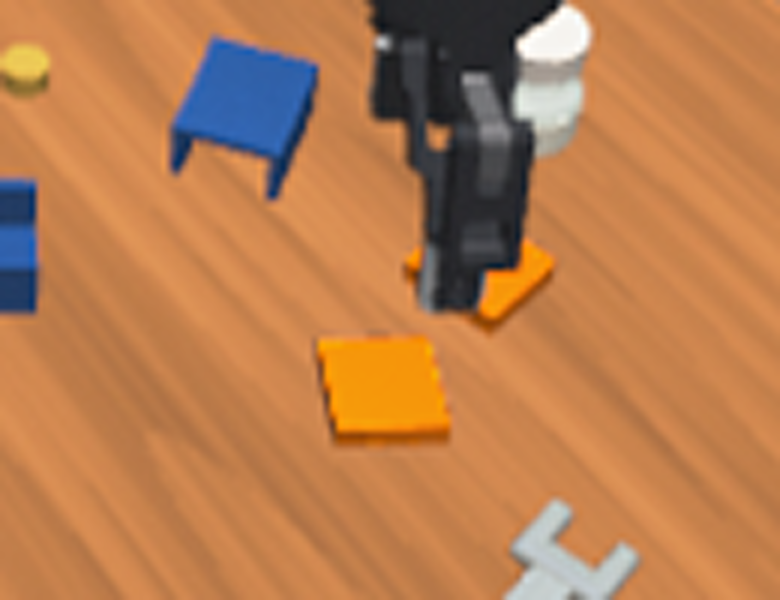

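```bash
python3 -m inch '[[[1,0.055,0.012,0.6,0],[1,0,0,0.6,0],[1,0,0,0.5,0],[1,0,0,0.23,0],[1,0,0,0,0],[-1,0,0,0,0],[-1,0,0,0,0],[-1,0,0,0,0],[-1,0,0,0,0],[-1,0,0,0,0]]]' 25 && python3 go.py .5549 -.347 .003 -.467 1.5708; python3 -m inch '[[[-1,0,0,0,0],[-1,0,0,-0.3,0],[-1,0,0,-0.6,0],[-1,0,0,-0.8,0],[-1,0,0,-0.8,0],[-1,0,0,-0.8,-0.1],[-1,0,0,-0.6,-0.145],[-1,0,0,0,-0.145],[-1,0,0,0,0],[-1,0,0,0,0]]]'; python3 go.py .5279 .2523 .15 -.078
```

```text
time: 34.7
tool_pos: [0.5555, -0.3457, 0.0064]
eef_rot: [0.232, 0.973, 0.002, 0.008]
contact_force: [-1.1, 0.9, 7.6]
opening: 0.499
t 34.7 tcp [ 0.5555 -0.3457  0.0064] psi 2.6738 tilt [ 0.0162 -0.0002] open 0.499 F [-1.1  0.9  7.6]
 turn -0.001  after turn: x -0.001 y -0.029 z 0.069 (units)  j6 -0.09
time: 35.7
tool_pos: [0.5512, -0.345, 0.199]
eef_rot: [0.04, 0.999, 0.001, 0.006]
contact_force: [0.2, 0.6, -0.5]
opening: 0.501
t 35.7 tcp [ 0.5512 -0.345   0.199 ] psi 3.0608 tilt [0.0126 0.0021] open 0.501 F [ 0.2  0.6 -0.5]
 turn -0.003  after turn: x 1.396 y 11.873 z 0.980 (units)  j6 -0.48
```

```bash
python3 -m inch '[[[-1,0.08,0.4,0,-0.003],[-1,0.08,0.7,0,0],[-1,0.08,0.7,0,0],[-1,0.08,0.7,0,0],[-1,0.08,0.7,0,0],[-1,0.08,0.7,0,0],[-1,0.08,0.7,0,0],[-1,0.08,0.7,0,0],[-1,0.08,0.7,0,0],[-1,0.08,0.7,0,0]]]' && python3 -m inch '[[[-1,0.08,0.7,0,0],[-1,0.08,0.7,0,0],[-1,0.08,0.7,0,0],[-1,0.08,0.7,0,0],[-1,0.08,0.7,0,0],[-1,0.08,0.7,0,0],[-1,0.08,0.7,0,0],[-1,0.07,0.27,0.4,0],[-1,0,0,0.6,0],[-1,0,0,0.5,0]]]' && python3 -m inch '[[[-1,0,0,0.2,0],[-1,0,0,0.08,0],[-1,0,0,0,0],[-1,0,0,0,0],[-1,0,0,0,0],[-1,0,0,0,0],[-1,0,0,0,0],[-1,0,0,0,0],[-1,0,0,0,0],[-1,0,0,0,0]]]'; python3 go.py .5279 .2523 .1025 -.078
```

```text
time: 36.7
tool_pos: [0.5357, -0.0068, 0.1986]
eef_rot: [0.039, 0.999, 0.001, 0.005]
contact_force: [0.6, 0.1, -0.7]
opening: 0.502
time: 37.7
tool_pos: [0.5245, 0.2524, 0.1227]
eef_rot: [0.038, 0.999, 0.0, 0.006]
contact_force: [0.7, 0.5, -0.1]
opening: 0.504
time: 38.7
tool_pos: [0.5261, 0.2521, 0.1111]
eef_rot: [0.037, 0.999, 0.001, 0.007]
contact_force: [1.0, -0.7, -0.1]
opening: 0.505
t 38.7 tcp [0.5261 0.2521 0.1111] psi 3.0668 tilt [0.0138 0.0016] open 0.505 F [ 1.  -0.7 -0.1]
 turn 0.003  after turn: x -0.035 y 0.006 z 0.173 (units)  j6 0.52
```

```bash
python3 -m inch '[[[-1,-0.035,0.005,0.05,0],[-1,0,0,0.05,0],[-1,0,0,0.04,0],[-1,0,0,0.03,0],[-1,0,0,0.02,0],[-1,0,0,0,0],[-1,0,0,0,0],[-1,0,0,0,0],[-1,0,0,0,0],[-1,0,0,0,0]]]'; python3 go.py .5279 .2523 .1025 -.078;  python3 -m inch '[[[1,0,0,0,0],[1,0,0,0,0],[1,0,0,0,0],[1,0,0,0,0],[1,0,0,-0.5,0],[1,0,0,-0.5,0],[-1,0,0,0,0],[-1,0,0,0,0],[-1,0,0,0,0],[-1,0,0,0,0]]]' 25; python3 -c "
from find import *
p,d=robot.grab_frame('side');c=proj('side',[.528,.2525,.1])[0].astype(int)
cv2.imwrite('pics/k.png',cv2.resize(p[c[1]-50:c[1]+50,c[0]-65:c[0]+65],None,fx=6,fy=6,interpolation=cv2.INTER_CUBIC))"
```

```text
time: 39.7
tool_pos: [0.528, 0.2523, 0.1017]
eef_rot: [0.037, 0.999, 0.001, 0.007]
contact_force: [1.2, 1.2, 2.3]
opening: 0.5
t 39.7 tcp [0.528  0.2523 0.1017] psi 3.0669 tilt [0.0137 0.0017] open 0.5 F [1.2 1.2 2.3]
 turn 0.003  after turn: x 0.001 y 0.000 z -0.017 (units)  j6 0.52
time: 40.7
tool_pos: [0.5264, 0.2517, 0.1504]
eef_rot: [0.037, 0.999, 0.0, 0.006]
contact_force: [0.3, 0.2, -0.3]
opening: 0.333
```

View pics/k.png

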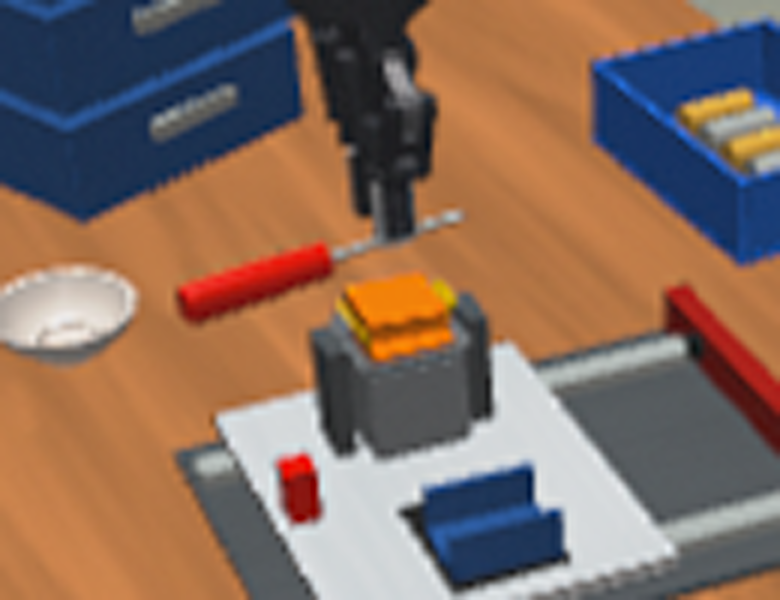

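```bash
python3 -m inch '[[[-1,0,0,0,0],[-1,0,0,0,0],[-1,0,0,0.5,0],[-1,0,0,0.2,0],[-1,0,0,0.12,0],[-1,0,0,0.12,0],[-1,0,0,0.12,0],[-1,0,0,0.08,0],[-1,0,0,0.08,0],[-1,0,0,0,0]]]' 25; python3 -m inch '[[[-1,0,0,0.06,0],[-1,0,0,0.06,0],[-1,0,0,0.06,0],[-1,0,0,0.02,0],[-1,0,0,0,0],[-1,0,0,0,0],[-1,0,0,0,0],[-1,0,0,0,0],[-1,0,0,0,0],[-1,0,0,0,0]]]'; python3 -m inch '[[[-1,0,0,-0.3,0],[-1,0,0,-0.6,0],[-1,0,0,-0.6,0],[1,0,0,-0.4,0],[1,0,0,0,0],[1,0,0,0,0],[1,0,0,0,0],[1,0,0,0,0],[1,0,0,0,0],[1,0,0,0,0]]]' 25; python3 -c "
from find import *
p,d=robot.grab_frame('side');c=proj('side',[.528,.2525,.1])[0].astype(int)
cv2.imwrite('pics/l.png',cv2.resize(p[c[1]-50:c[1]+50,c[0]-65:c[0]+65],None,fx=6,fy=6,interpolation=cv2.INTER_CUBIC))
p,d=robot.grab_frame('top')
for b in blocks('top',p): print(b)
"; python3 go.py .6273 -.316 .1 .28 1.5708
```

```text
time: 41.75
tool_pos: [0.5285, 0.2525, 0.0906]
eef_rot: [0.037, 0.999, 0.001, 0.007]
contact_force: [0.5, 0.4, 1.7]
opening: -0.0
time: 42.75
tool_pos: [0.5283, 0.2523, 0.0807]
eef_rot: [0.037, 0.999, 0.001, 0.007]
contact_force: [1.0, 0.7, 2.8]
opening: 0.002
time: 43.75
tool_pos: [0.5265, 0.2519, 0.1749]
eef_rot: [0.037, 0.999, 0.001, 0.006]
contact_force: [-0.4, -0.2, 0.7]
opening: 0.996
(array([363., 137.]), np.int32(205), np.float64(0.7013), np.float64(-0.1208), np.float64(-0.5199), np.float64(16.5238))
(array([429., 162.]), np.int32(218), np.float64(0.627), np.float64(-0.3159), np.float64(0.2846), np.float64(13.7594))
t 43.85 tcp [0.5268 0.252  0.1753] psi 3.0669 tilt [0.0131 0.0012] open 1.0 F [-0.  -0.1  0.5]
 turn -0.355  after turn: x 1.207 y -11.474 z 1.505 (units)  j6 0.52
```

View pics/l.png

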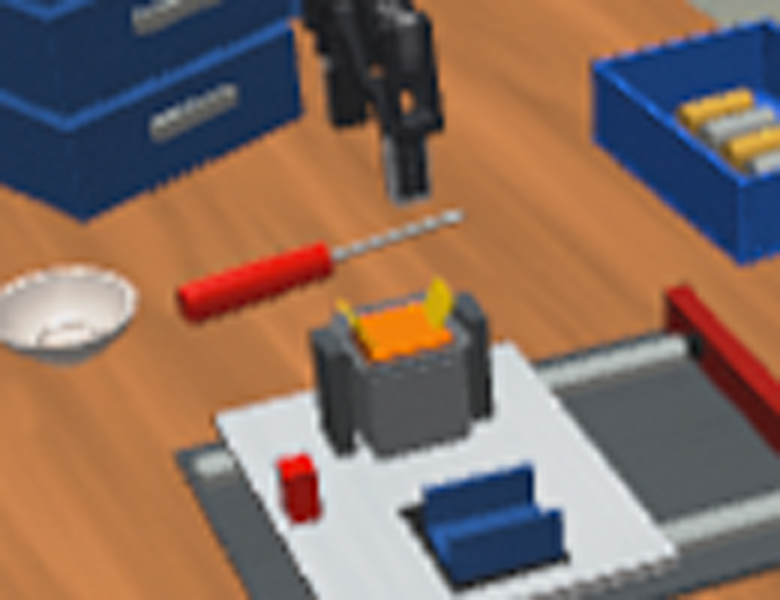

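```bash
python3 -m inch '[[[1,0,0,0,-0.12],[1,0,0,0,-0.12],[1,0,0,0,-0.115],[1,0.075,-0.6,0,0],[1,0.075,-0.7,0,0],[1,0.075,-0.7,0,0],[1,0.075,-0.7,0,0],[1,0.075,-0.7,0,0],[1,0.075,-0.7,0,0],[1,0.075,-0.7,0,0]]]' && python3 -m inch '[[[1,0.075,-0.7,0,0],[1,0.075,-0.7,0,0],[1,0.075,-0.7,0,0],[1,0.075,-0.7,0,0],[1,0.075,-0.7,0,0],[1,0.075,-0.7,0,0],[1,0.075,-0.7,0,0],[1,0.075,-0.7,0.3,0],[1,0.08,-0.7,0.6,0],[1,0.03,-0.37,0.5,0]]]'; python3 go.py .627 -.316 .003 .28 1.5708; python3 -c "
from find import *
p,d=robot.grab_frame('side');c=proj('side',[.627,-.316,.02])[0].astype(int)
cv2.imwrite('pics/m.png',cv2.resize(p[c[1]-60:c[1]+40,c[0]-65:c[0]+65],None,fx=6,fy=6,interpolation=cv2.INTER_CUBIC))"
```

```text
time: 44.85
tool_pos: [0.5682, 0.0128, 0.1759]
eef_rot: [-0.14, 0.99, -0.0, 0.007]
contact_force: [0.9, 0.4, -0.3]
opening: 1.002
time: 45.85
tool_pos: [0.6275, -0.3193, 0.1051]
eef_rot: [-0.139, 0.99, -0.001, 0.007]
contact_force: [0.2, 0.1, 0.0]
opening: 0.996
t 45.85 tcp [ 0.6275 -0.3193  0.1051] psi -2.8636 tilt [ 0.0148 -0.    ] open 0.996 F [0.2 0.1 0. ]
 turn -0.002  after turn: x -0.007 y 0.066 z 2.043 (units)  j6 -0.75
```

View pics/m.png

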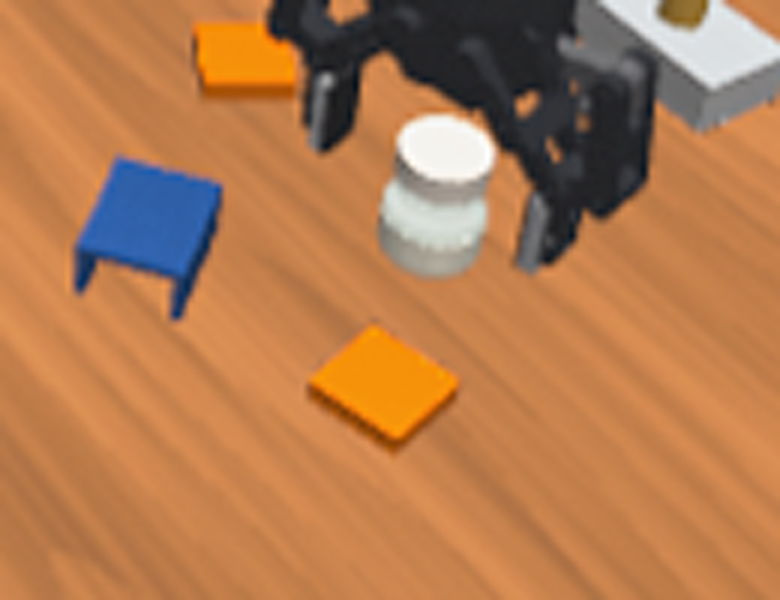

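```bash
python3 -m inch '[[[1,0.02,0.06,0.6,0],[1,0,0,0.6,0],[1,0,0,0.5,0],[1,0,0,0.32,0],[1,0,0,0,0],[-1,0,0,0,0],[-1,0,0,0,0],[-1,0,0,0,0],[-1,0,0,0,0],[-1,0,0,0,0]]]' 25 && python3 go.py .627 -.316 .003 .28 1.5708; python3 -m inch '[[[-1,0,0,0,0],[-1,0,0,-0.3,0],[-1,0,0,-0.6,0],[-1,0,0,-0.8,0],[-1,0,0,-0.8,0],[-1,0,0,-0.8,0.1],[-1,0,0,-0.6,0.13],[-1,0,0,0,0.13],[-1,0,0,0,0],[-1,0,0,0,0]]]'; python3 go.py .5279 .2523 .15 -.078
```

```text
time: 46.9
tool_pos: [0.6279, -0.3138, 0.007]
eef_rot: [-0.14, 0.99, -0.001, 0.008]
contact_force: [-0.7, -0.5, 5.5]
opening: 0.504
t 46.9 tcp [ 0.6279 -0.3138  0.007 ] psi -2.8613 tilt [0.0165 0.0002] open 0.504 F [-0.7 -0.5  5.5]
 turn 0.000  after turn: x 0.030 y -0.037 z 0.080 (units)  j6 -0.75
time: 47.9
tool_pos: [0.6235, -0.3133, 0.1999]
eef_rot: [0.039, 0.999, 0.001, 0.006]
contact_force: [-0.4, 0.6, -0.3]
opening: 0.498
t 47.9 tcp [ 0.6235 -0.3133  0.1999] psi 3.0645 tilt [0.0126 0.0019] open 0.498 F [-0.4  0.6 -0.3]
 turn 0.001  after turn: x 2.788 y 11.129 z 0.998 (units)  j6 -0.39
```

```bash
python3 -m inch '[[[-1,0.17,0.4,0,0],[-1,0.17,0.7,0,0],[-1,0.17,0.7,0,0],[-1,0.17,0.7,0,0],[-1,0.17,0.7,0,0],[-1,0.17,0.7,0,0],[-1,0.17,0.7,0,0],[-1,0.17,0.7,0,0],[-1,0.17,0.7,0,0],[-1,0.17,0.7,0,0]]]' && python3 -m inch '[[[-1,0.17,0.7,0,0],[-1,0.17,0.7,0,0],[-1,0.17,0.7,0,0],[-1,0.17,0.7,0,0],[-1,0.17,0.7,0,0],[-1,0.17,0.7,0,0],[-1,0.07,0.23,0.1,0],[-1,0,0,0.5,0],[-1,0,0,0.6,0],[-1,0,0,0.4,0]]]' && python3 -m inch '[[[-1,0,0,0.12,0],[-1,0,0,0.05,0],[-1,0,0,0,0],[-1,0,0,0,0],[-1,0,0,0,0],[-1,0,0,0,0],[-1,0,0,0,0],[-1,0,0,0,0],[-1,0,0,0,0],[-1,0,0,0,0]]]'; python3 go.py .5294 .2523 .1025 -.078
```

```text
time: 48.9
tool_pos: [0.5646, 0.0284, 0.1987]
eef_rot: [0.039, 0.999, 0.001, 0.005]
contact_force: [-0.1, 0.2, 0.5]
opening: 0.502
time: 49.9
tool_pos: [0.5287, 0.2512, 0.1167]
eef_rot: [0.039, 0.999, -0.0, 0.005]
contact_force: [-0.1, 0.4, 0.3]
opening: 0.503
time: 50.9
tool_pos: [0.5305, 0.2524, 0.1111]
eef_rot: [0.04, 0.999, 0.001, 0.007]
contact_force: [0.5, -0.6, 0.0]
opening: 0.503
t 50.9 tcp [0.5305 0.2524 0.1111] psi 3.0619 tilt [0.0135 0.0015] open 0.503 F [ 0.5 -0.6  0. ]
 turn -0.002  after turn: x 0.022 y -0.004 z 0.172 (units)  j6 0.53
```

```bash
python3 -m inch '[[[-1,0.022,-0.004,0.05,0],[-1,0,0,0.05,0],[-1,0,0,0.04,0],[-1,0,0,0.03,0],[-1,0,0,0.02,0],[-1,0,0,0,0],[-1,0,0,0,0],[-1,0,0,0,0],[-1,0,0,0,0],[-1,0,0,0,0]]]'; python3 go.py .5294 .2523 .1025 -.078;  python3 -m inch '[[[1,0,0,0,0],[1,0,0,0,0],[1,0,0,0,0],[1,0,0,0,0],[1,0,0,-0.5,0],[1,0,0,-0.5,0],[-1,0,0,0,0],[-1,0,0,0,0],[-1,0,0,0,0],[-1,0,0,0,0]]]' 25; python3 -c "
from find import *
p,d=robot.grab_frame('side');c=proj('side',[.528,.2525,.1])[0].astype(int)
cv2.imwrite('pics/n.png',cv2.resize(p[c[1]-50:c[1]+50,c[0]-65:c[0]+65],None,fx=6,fy=6,interpolation=cv2.INTER_CUBIC))"
```

```text
time: 51.9
tool_pos: [0.5298, 0.2525, 0.1018]
eef_rot: [0.04, 0.999, 0.001, 0.007]
contact_force: [1.1, 0.3, 3.2]
opening: 0.503
t 51.9 tcp [0.5298 0.2525 0.1018] psi 3.0619 tilt [0.0141 0.0019] open 0.503 F [1.1 0.3 3.2]
 turn -0.002  after turn: x 0.008 y -0.005 z -0.014 (units)  j6 0.53
time: 52.9
tool_pos: [0.528, 0.2518, 0.1504]
eef_rot: [0.04, 0.999, 0.0, 0.006]
contact_force: [-0.4, -0.0, 0.1]
opening: 0.332
```

View pics/n.png

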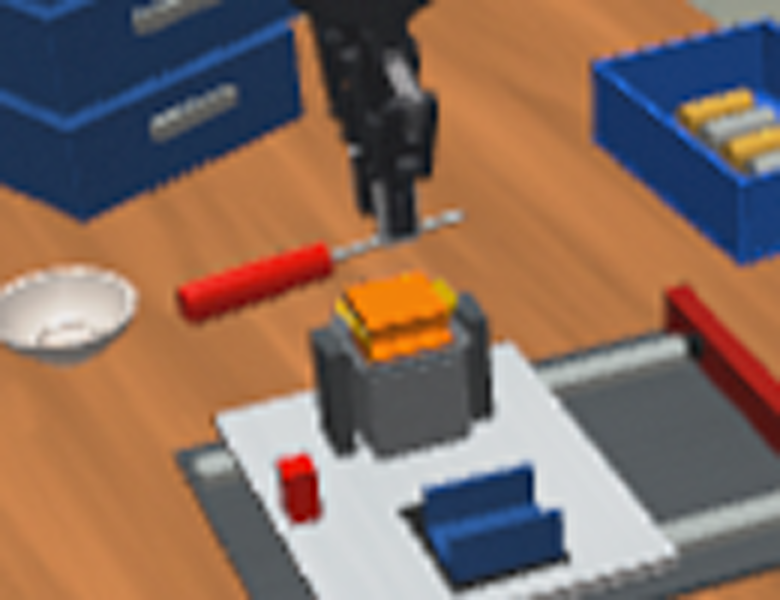

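```bash
python3 -m inch '[[[-1,0.03,0,0,0],[-1,0,0,0,0],[-1,0,0,0.5,0],[-1,0,0,0.2,0],[-1,0,0,0.12,0],[-1,0,0,0.12,0],[-1,0,0,0.12,0],[-1,0,0,0.08,0],[-1,0,0,0.08,0],[-1,0,0,0,0]]]' 25; python3 -m inch '[[[-1,0,0,0.06,0],[-1,0,0,0.06,0],[-1,0,0,0.06,0],[-1,0,0,0.03,0],[-1,0,0,0,0],[-1,0,0,0,0],[-1,0,0,0,0],[-1,0,0,0,0],[-1,0,0,0,0],[-1,0,0,0,0]]]'; python3 -m inch '[[[-1,0,0,-0.3,0],[-1,0,0,-0.6,0],[-1,0,0,-0.6,0],[1,0,0,-0.4,0],[1,0,0,0,0],[1,0,0,0,0],[1,0,0,0,0],[1,0,0,0,0],[1,0,0,0,0],[1,0,0,0,0]]]' 25; python3 -c "
from find import *
p,d=robot.grab_frame('side');c=proj('side',[.528,.2525,.1])[0].astype(int)
cv2.imwrite('pics/o.png',cv2.resize(p[c[1]-50:c[1]+50,c[0]-65:c[0]+65],None,fx=6,fy=6,interpolation=cv2.INTER_CUBIC))
p,d=robot.grab_frame('top')
for b in blocks('top',p): print(b)
"; python3 go.py .7015 -.121 .1 -.518 1.5708
```

```text
time: 53.95
tool_pos: [0.5286, 0.2527, 0.0906]
eef_rot: [0.04, 0.999, 0.001, 0.007]
contact_force: [0.9, -0.3, 1.5]
opening: -0.003
time: 54.95
tool_pos: [0.5285, 0.2526, 0.0802]
eef_rot: [0.04, 0.999, 0.001, 0.007]
contact_force: [0.7, 0.9, 3.0]
opening: -0.002
time: 55.95
tool_pos: [0.5267, 0.2521, 0.1744]
eef_rot: [0.04, 0.999, 0.001, 0.006]
contact_force: [0.7, -0.1, 0.3]
opening: 0.998
(array([363., 138.]), np.int32(204), np.float64(0.7013), np.float64(-0.1211), np.float64(1.0345), np.float64(18.8234))
t 56.05 tcp [0.5269 0.2523 0.1748] psi 3.0618 tilt [0.013  0.0012] open 1.003 F [-0.5 -0.7 -0.2]
 turn 0.438  after turn: x -6.730 y -4.757 z 1.495 (units)  j6 0.53
```

View pics/o.png

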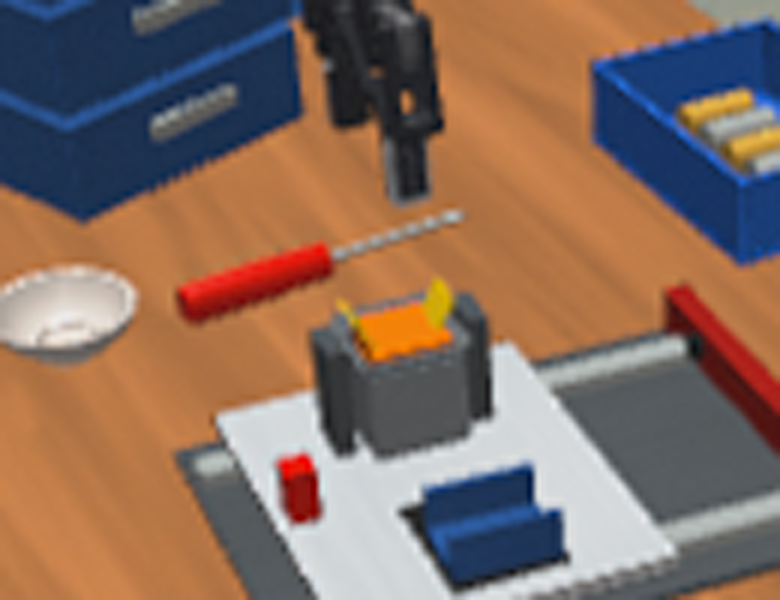

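```bash
python3 -m inch '[[[1,0,0,0,0.145],[1,0,0,0,0.145],[1,0,0,0,0.148],[1,-0.56,-0.4,0,0],[1,-0.56,-0.4,0,0],[1,-0.56,-0.4,0,0],[1,-0.56,-0.4,0,0],[1,-0.56,-0.4,0,0],[1,-0.56,-0.4,0,0],[1,-0.56,-0.4,0,0]]]' && python3 -m inch '[[[1,-0.56,-0.4,0,0],[1,-0.56,-0.4,0,0],[1,-0.56,-0.4,0,0],[1,-0.56,-0.4,0,0],[1,-0.54,-0.37,0,0],[1,0,0,0.6,0],[1,0,0,0.6,0],[1,0,0,0.3,0],[1,0,0,0,0],[1,0,0,0,0]]]'; python3 go.py .7015 -.121 .003 -.518 1.5708
```

```text
time: 57.05
tool_pos: [0.6286, 0.0323, 0.1762]
eef_rot: [0.256, 0.967, 0.003, 0.006]
contact_force: [0.6, 0.0, 0.5]
opening: 0.998
time: 58.05
tool_pos: [0.7012, -0.1206, 0.102]
eef_rot: [0.256, 0.967, 0.002, 0.006]
contact_force: [-0.3, 0.2, -0.6]
opening: 1.003
t 58.05 tcp [ 0.7012 -0.1206  0.102 ] psi 2.6239 tilt [0.0133 0.0015] open 1.003 F [-0.3  0.2 -0.6]
 turn 0.000  after turn: x -0.010 y -0.004 z 1.980 (units)  j6 0.35
```

```bash
python3 -m inch '[[[1,0.016,-0.02,0.6,0],[1,0,0,0.6,0],[1,0,0,0.5,0],[1,0,0,0.26,0],[1,0,0,0,0],[-1,0,0,0,0],[-1,0,0,0,0],[-1,0,0,0,0],[-1,0,0,0,0],[-1,0,0,0,0]]]' 25 && python3 go.py .7015 -.121 .003 -.518 1.5708; python3 -m inch '[[[-1,0,0,0,0],[-1,0,0,-0.3,0],[-1,0,0,-0.6,0],[-1,0,0,-0.8,0],[-1,0,0,-0.8,0],[-1,0,0,-0.8,-0.14],[-1,0,0,-0.6,-0.15],[-1,0,0,0,-0.148],[-1,0,0,0,0],[-1,0,0,0,0]]]'; python3 go.py .5279 .2523 .15 -.078;python3 -c "
from find import *
p,d=robot.grab_frame('side')
cv2.imwrite('pics/p.png',p[80:300,150:500])"
```

```text
time: 59.05
tool_pos: [0.7027, -0.1212, 0.006]
eef_rot: [0.256, 0.967, 0.003, 0.008]
contact_force: [-0.7, 0.4, 6.5]
opening: 0.507
t 59.05 tcp [ 0.7027 -0.1212  0.006 ] psi 2.6238 tilt [0.0169 0.001 ] open 0.507 F [-0.7  0.4  6.5]
 turn 0.000  after turn: x 0.022 y -0.009 z 0.059 (units)  j6 0.35
time: 60.05
tool_pos: [0.698, -0.1211, 0.1987]
eef_rot: [0.041, 0.999, 0.001, 0.006]
contact_force: [0.2, 0.0, -1.7]
opening: 0.504
t 60.05 tcp [ 0.698  -0.1211  0.1987] psi 3.0587 tilt [0.0126 0.0017] open 0.504 F [ 0.2  0.  -1.7]
 turn -0.005  after turn: x 3.974 y 7.181 z 0.975 (units)  j6 -0.09
```

View pics/p.png

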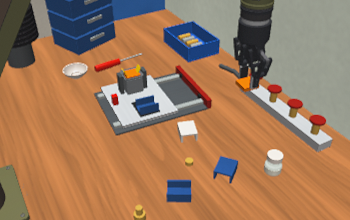

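```bash
python3 -m inch '[[[-1,0.33,0.6,0,-0.005],[-1,0.33,0.6,0,0],[-1,0.33,0.6,0,0],[-1,0.33,0.6,0,0],[-1,0.33,0.6,0,0],[-1,0.33,0.6,0,0],[-1,0.33,0.6,0,0],[-1,0.33,0.6,0,0],[-1,0.33,0.6,0,0],[-1,0.33,0.6,0,0]]]' && python3 -m inch '[[[-1,0.33,0.6,0,0],[-1,0.33,0.56,0,0],[-1,0,0,0,0],[-1,0,0,0.4,0],[-1,0,0,0.5,0],[-1,0,0,0.5,0],[-1,0,0,0.3,0],[-1,0,0,0.05,0],[-1,0,0,0,0],[-1,0,0,0,0]]]'; python3 go.py .529 .2523 .1025 -.078
```

```text
time: 61.1
tool_pos: [0.5551, 0.1912, 0.1963]
eef_rot: [0.038, 0.999, 0.001, 0.006]
contact_force: [0.3, 0.3, 0.0]
opening: 0.505
time: 62.1
tool_pos: [0.5297, 0.2506, 0.1102]
eef_rot: [0.038, 0.999, 0.001, 0.007]
contact_force: [0.4, -0.2, 0.1]
opening: 0.504
t 62.1 tcp [0.5297 0.2506 0.1102] psi 3.0659 tilt [0.0141 0.0017] open 0.504 F [ 0.4 -0.2  0.1]
 turn 0.002  after turn: x 0.016 y 0.032 z 0.154 (units)  j6 0.52
```

```bash
python3 -m inch '[[[-1,0.016,0.032,0.04,0],[-1,0,0,0.05,0],[-1,0,0,0.04,0],[-1,0,0,0.02,0],[-1,0,0,0.02,0],[-1,0,0,0,0],[-1,0,0,0,0],[-1,0,0,0,0],[-1,0,0,0,0],[-1,0,0,0,0]]]'; python3 go.py .529 .2523 .1025 -.078;  python3 -m inch '[[[1,0,0,0,0],[1,0,0,0,0],[1,0,0,0,0],[1,0,0,0,0],[1,0,0,-0.5,0],[1,0,0,-0.5,0],[-1,0,0,0,0],[-1,0,0,0,0],[-1,0,0,0,0],[-1,0,0,0,0]]]' 25; python3 -c "
from find import *
p,d=robot.grab_frame('side');c=proj('side',[.528,.2525,.1])[0].astype(int)
cv2.imwrite('pics/q.png',cv2.resize(p[c[1]-50:c[1]+50,c[0]-65:c[0]+65],None,fx=6,fy=6,interpolation=cv2.INTER_CUBIC))"
```

```text
time: 63.1
tool_pos: [0.5288, 0.2525, 0.1011]
eef_rot: [0.037, 0.999, 0.001, 0.007]
contact_force: [1.1, 1.3, 1.2]
opening: 0.498
t 63.1 tcp [0.5288 0.2525 0.1011] psi 3.0669 tilt [0.0137 0.0017] open 0.498 F [1.1 1.3 1.2]
 turn 0.003  after turn: x -0.005 y -0.005 z -0.028 (units)  j6 0.52
time: 64.1
tool_pos: [0.5271, 0.2519, 0.1498]
eef_rot: [0.037, 0.999, 0.0, 0.006]
contact_force: [0.0, 0.8, -0.2]
opening: 0.328
```

View pics/q.png

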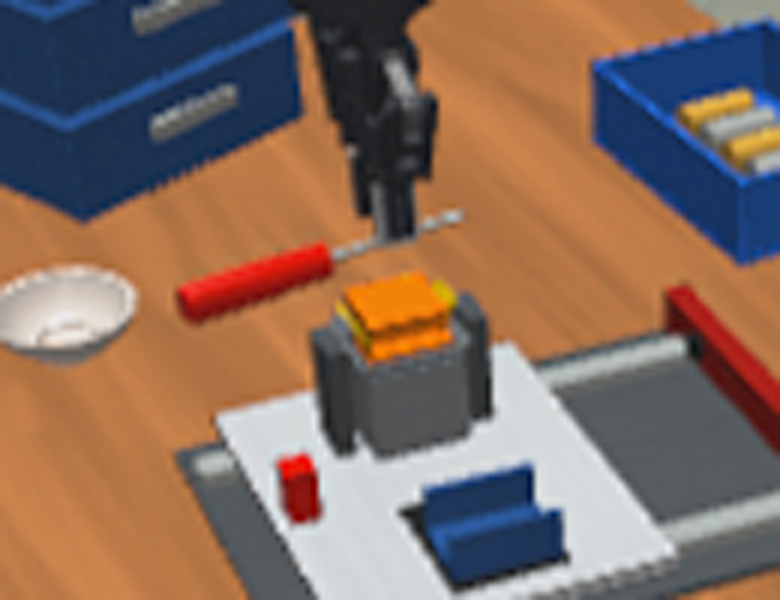

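```bash
python3 -m inch '[[[-1,0.015,0,0,0],[-1,0,0,0,0],[-1,0,0,0.5,0],[-1,0,0,0.2,0],[-1,0,0,0.12,0],[-1,0,0,0.12,0],[-1,0,0,0.12,0],[-1,0,0,0.08,0],[-1,0,0,0.08,0],[-1,0,0,0,0]]]' 25; python3 -m inch '[[[-1,0,0,0.06,0],[-1,0,0,0.05,0],[-1,0,0,0.03,0],[-1,0,0,0,0],[-1,0,0,0,0],[-1,0,0,0,0],[-1,0,0,0,0],[-1,0,0,0,0],[-1,0,0,0,0],[-1,0,0,0,0]]]'; python3 -m inch '[[[-1,0,0,-0.3,0],[-1,0,0,-0.6,0],[-1,0,0,-0.6,0],[1,0,0,-0.4,0],[1,0,0,0,0],[1,0,0,0,0],[1,0,0,0,0],[1,0,0,0,0],[1,0,0,0,0],[1,0,0,0,0]]]' 25; python3 -c "
from find import *
p,d=robot.grab_frame('side');c=proj('side',[.528,.2525,.1])[0].astype(int)
cv2.imwrite('pics/r.png',cv2.resize(p[c[1]-50:c[1]+50,c[0]-65:c[0]+65],None,fx=6,fy=6,interpolation=cv2.INTER_CUBIC))
p,d=robot.grab_frame('top'); cv2.imwrite('pics/r2.png',p)
B=mask(p,'blue')
for u,v in [(392,174),(393,222)]:
        k=one(B,u,v); q=backz('top',(u,v),0.02)
        a=[np.round(fit('top',k,box(.06,.048,0,.028),q[0],q[1],y0),4) for y0 in (0.75,-0.5)]
        print(u,v,(k>0).sum(),sorted(map(tuple,a),key=lambda t:t[3])[:2])
"; python3 go.py .5897 -.2028 .12 -.8085
```

```text
time: 65.15
tool_pos: [0.5287, 0.2527, 0.0903]
eef_rot: [0.037, 0.999, 0.001, 0.007]
contact_force: [0.9, 0.5, 2.1]
opening: 0.002
time: 66.15
tool_pos: [0.5283, 0.2527, 0.0832]
eef_rot: [0.037, 0.999, 0.001, 0.007]
contact_force: [1.2, 1.0, 2.4]
opening: 0.001
time: 67.15
tool_pos: [0.5265, 0.2522, 0.1774]
eef_rot: [0.037, 0.999, 0.001, 0.006]
contact_force: [0.6, -0.3, 0.2]
opening: 1.0
392 174 325 [(np.float64(0.5906), np.float64(-0.2033), np.float64(0.6654), np.float64(46.877)), (np.float64(0.5892), np.float64(-0.2038), np.float64(-0.4943), np.float64(122.6121))]
393 222 324 [(np.float64(0.4443), np.float64(-0.2063), np.float64(-0.5178), np.float64(49.4675)), (np.float64(0.4447), np.float64(-0.2052), np.float64(0.8806), np.float64(99.2387))]
t 67.25 tcp [0.5268 0.2523 0.1778] psi 3.0668 tilt [0.013  0.0012] open 1.004 F [ 0.2 -0.1 -0.7]
 turn 0.734  after turn: x -7.452 y -5.376 z 1.156 (units)  j6 0.52
```

View pics/r.png

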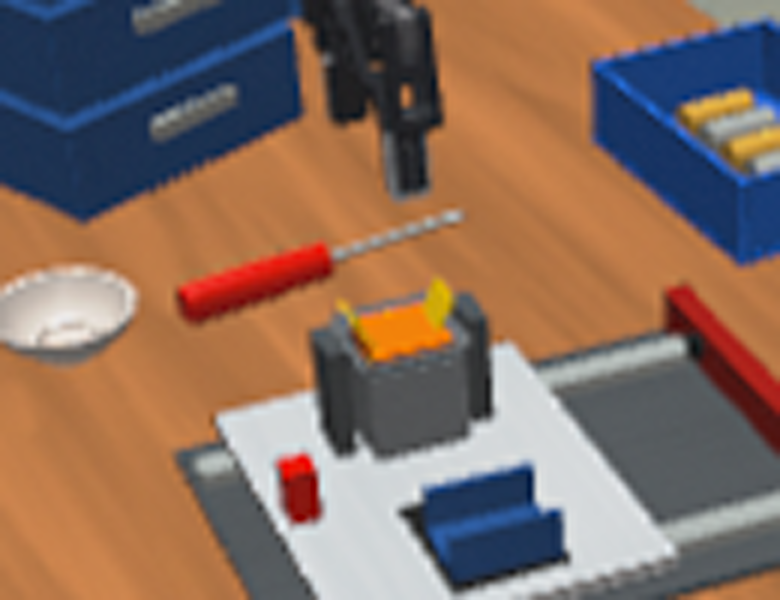

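```bash
python3 -c "
from find import *
for cam in ('top','side'):
  p,d=robot.grab_frame(cam)
  h=cv2.cvtColor(p,cv2.COLOR_BGR2HSV)
  u,v=proj(cam,[.59,-.203,.028])[0].astype(int); print(cam,u,v,h[v,u-12:u+13,2])
  for th in (0.85,0.65):
    B=cv2.inRange(h,np.array((100,80,int(h[v,u,2]*th))),np.array((130,255,255)))
    k=one(B,u,v)
    a=[np.round(fit(cam,k,box(.06,.048,.0275,.028),.59,-.203,y0),4) for y0 in (0.6,0.75,.9)]
    print((k>0).sum(),sorted(map(tuple,a),key=lambda t:t[3])[:2])
  cv2.imwrite('pics/s_%s.png'%cam,cv2.resize(p[v-30:v+30,u-40:u+40],None,fx=9,fy=9,interpolation=cv2.INTER_CUBIC))
"
```

```text
top 392 172 [ 97 133 156 161 161 158 160 158 160 159 160 160 160 162 162 162 160 160
 161 162 161 150 172 204 209]
305 [(np.float64(0.5877), np.float64(-0.2019), np.float64(0.6868), np.float64(15.8838)), (np.float64(0.5877), np.float64(-0.202), np.float64(0.675), np.float64(16.1934))]
314 [(np.float64(0.5872), np.float64(-0.2017), np.float64(0.67), np.float64(10.9069)), (np.float64(0.5875), np.float64(-0.2015), np.float64(0.6878), np.float64(11.9035))]
side 377 244 [196 155 153 159 158 158 156 156 155 155 156 154 153 155 155 153 154 155
 156 156 159 131  83 166 181]
289 [(np.float64(0.5859), np.float64(-0.2027), np.float64(0.6873), np.float64(13.9521)), (np.float64(0.5863), np.float64(-0.2026), np.float64(0.6693), np.float64(14.3975))]
304 [(np.float64(0.5858), np.float64(-0.2037), np.float64(0.679), np.float64(6.5774)), (np.float64(0.5857), np.float64(-0.2038), np.float64(0.6834), np.float64(6.8008))]
```

View pics/s_side.png

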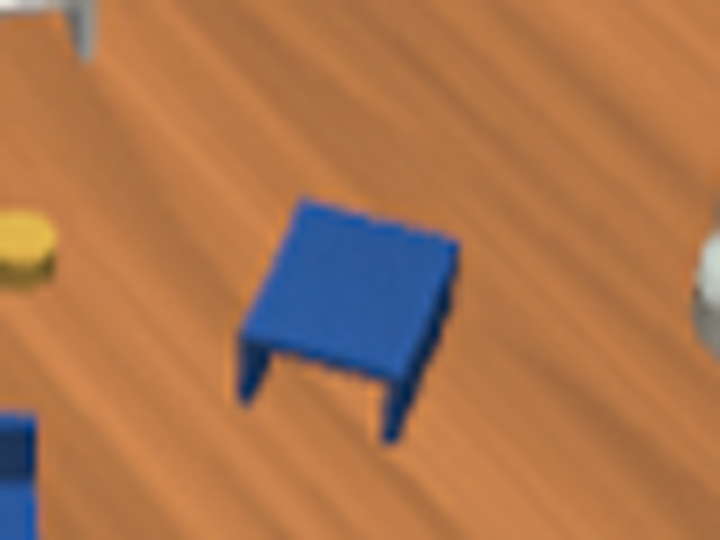

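View pics/s_top.png

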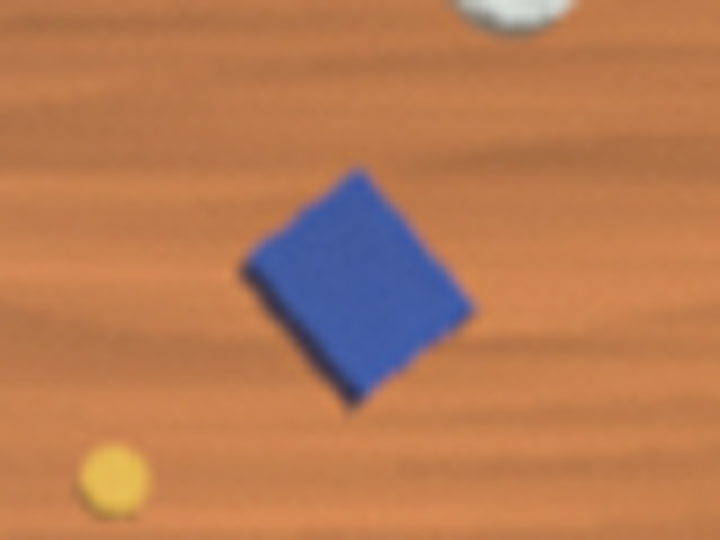

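```bash
python3 -m inch '[[[1,0,0,0,0.14],[1,0,0,0,0.14],[1,0,0,0,0.14],[1,0,0,0,0.14],[1,0,0,0,0.14],[1,0,0,0,0.116],[1,0,0,0,0],[1,0,0,0,0],[1,0,0,0,0],[1,0,0,0,0]]]'; python3 go.py .5863 -.2022 .1 -.891
```

```text
time: 68.35
tool_pos: [0.527, 0.2524, 0.1781]
eef_rot: [0.43, 0.903, 0.004, 0.006]
contact_force: [-0.4, -0.3, -0.3]
opening: 0.998
t 68.35 tcp [0.527  0.2524 0.1781] psi 2.2518 tilt [0.0137 0.0015] open 0.998 F [-0.4 -0.3 -0.3]
 turn 0.001  after turn: x -7.817 y -4.792 z 1.562 (units)  j6 1.34
```

```bash
python3 -m inch '[[[1,-0.3,-0.2,0,0],[1,-0.58,-0.36,0,0],[1,-0.58,-0.36,0,0],[1,-0.58,-0.36,0,0],[1,-0.58,-0.36,0,0],[1,-0.58,-0.36,0,0],[1,-0.58,-0.36,0,0],[1,-0.58,-0.36,0,0],[1,-0.58,-0.36,0,0],[1,-0.58,-0.36,0,0]]]' && python3 -m inch '[[[1,-0.58,-0.36,0,0],[1,-0.58,-0.36,0,0],[1,-0.58,-0.36,0,0],[1,-0.557,-0.272,0,0],[1,0,0,0.6,0],[1,0,0,0.6,0],[1,0,0,0.3,0],[1,0,0,0,0],[1,0,0,0,0],[1,0,0,0,0]]]'; python3 go.py .5868 -.2022 .016 -.891
```

```text
time: 69.35
tool_pos: [0.5662, -0.0728, 0.1782]
eef_rot: [0.431, 0.902, 0.003, 0.006]
contact_force: [0.4, -0.1, -0.2]
opening: 1.001
time: 70.35
tool_pos: [0.5882, -0.2027, 0.1047]
eef_rot: [0.431, 0.902, 0.004, 0.007]
contact_force: [0.3, -0.3, 0.7]
opening: 1.001
t 70.35 tcp [ 0.5882 -0.2027  0.1047] psi 2.2508 tilt [0.0159 0.0006] open 1.001 F [ 0.3 -0.3  0.7]
 turn 0.000  after turn: x 0.026 y -0.016 z 1.774 (units)  j6 0.56
```

```bash
python3 -m inch '[[[1,0.043,-0.038,0.6,0],[1,0,0,0.6,0],[1,0,0,0.4,0],[1,0,0,0.17,0],[1,0,0,0,0],[1,0,0,0,0],[1,0,0,0,0],[1,0,0,0,0],[1,0,0,0,0],[1,0,0,0,0]]]' 25; python3 go.py .5868 -.2022 .016 -.891; python3 -m inch '[[[-1,0,0,0,0],[-1,0,0,0,0],[-1,0,0,0,0],[-1,0,0,0,0],[-1,0,0,0,0],[-1,0,0,0,0],[-1,0,0,0,0],[-1,0,0,0,0],[-1,0,0,0,0],[-1,0,0,0,0]]]' 30; python3 go.py .5868 -.2022 .016 -.891;python3 -c "
from find import *
p,d=robot.grab_frame('side');c=proj('side',[.5868,-.2022,.03])[0].astype(int)
cv2.imwrite('pics/t.png',cv2.resize(p[c[1]-50:c[1]+30,c[0]-50:c[0]+50],None,fx=7,fy=7,interpolation=cv2.INTER_CUBIC))"
```

```text
time: 71.35
tool_pos: [0.586, -0.2016, 0.0151]
eef_rot: [0.431, 0.902, 0.004, 0.006]
contact_force: [0.4, -1.0, -0.2]
opening: 0.999
t 71.35 tcp [ 0.586  -0.2016  0.0151] psi 2.2509 tilt [0.0142 0.0013] open 0.999 F [ 0.4 -1.  -0.2]
 turn 0.000  after turn: x -0.019 y 0.004 z -0.017 (units)  j6 0.56
time: 72.35
tool_pos: [0.586, -0.2014, 0.0151]
eef_rot: [0.431, 0.902, 0.004, 0.006]
contact_force: [-1.4, 0.6, 5.3]
opening: 0.687
t 72.35 tcp [ 0.586  -0.2014  0.0151] psi 2.2509 tilt [0.0142 0.0016] open 0.687 F [-1.4  0.6  5.3]
 turn 0.000  after turn: x -0.022 y 0.002 z -0.018 (units)  j6 0.56
```

View pics/t.png

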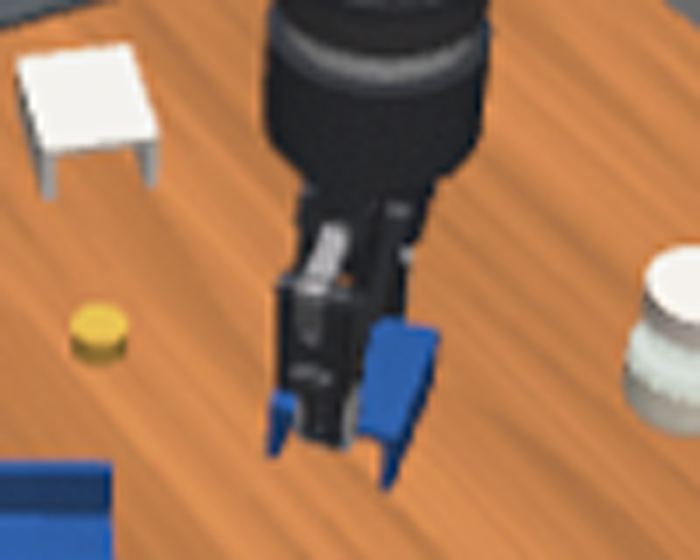

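```bash
python3 -m inch '[[[-1,0,0,-0.3,0],[-1,0,0,-0.6,0],[-1,0,0,-0.7,0],[-1,0,0,-0.7,0],[-1,0,0,-0.6,0.13],[-1,0,0,0,0.13],[-1,0,0,0,0.13],[-1,0,0,0,0.13],[-1,0,0,0,0.13],[-1,0,0,0,0.108]]]'; python3 go.py .5216 .1447 .12 1.493; python3 -c "
from find import *
for cam in ('top','side'):
  p,d=robot.grab_frame(cam)
  u,v=proj(cam,[.5204,.1287,.04])[0].astype(int)
  k=one(mask(p,'blue'),u,v)
  a=[np.round(fit(cam,k,box(.06,.048,.026,.054),.5204,.1287,y0),4) for y0 in (-.05,-.12)]
  print(cam,(k>0).sum(),a)
  if cam=='side':
    c=proj(cam,[.5868,-.2022,.15])[0].astype(int)
    cv2.imwrite('pics/u.png',cv2.resize(p[c[1]-60:c[1]+40,c[0]-60:c[0]+60],None,fx=6,fy=6,interpolation=cv2.INTER_CUBIC))
"
```

```text
time: 73.4
tool_pos: [0.5833, -0.2017, 0.1587]
eef_rot: [0.736, 0.677, 0.005, 0.003]
contact_force: [0.1, -0.1, -0.7]
opening: 0.691
t 73.4 tcp [ 0.5833 -0.2017  0.1587] psi 1.488 tilt [0.012  0.0016] open 0.691 F [ 0.1 -0.1 -0.7]
 turn -0.005  after turn: x 6.812 y -1.768 z 0.775 (units)  j6 1.32
top 363 [array([ 0.5201,  0.1288, -0.1404, 26.9862]), array([ 0.5198,  0.1289, -0.1319, 27.8129])]
side 335 [array([ 0.5183,  0.1254, -0.1316, 20.3355]), array([ 0.5182,  0.1258, -0.1056, 20.2066])]
```

View pics/u.png

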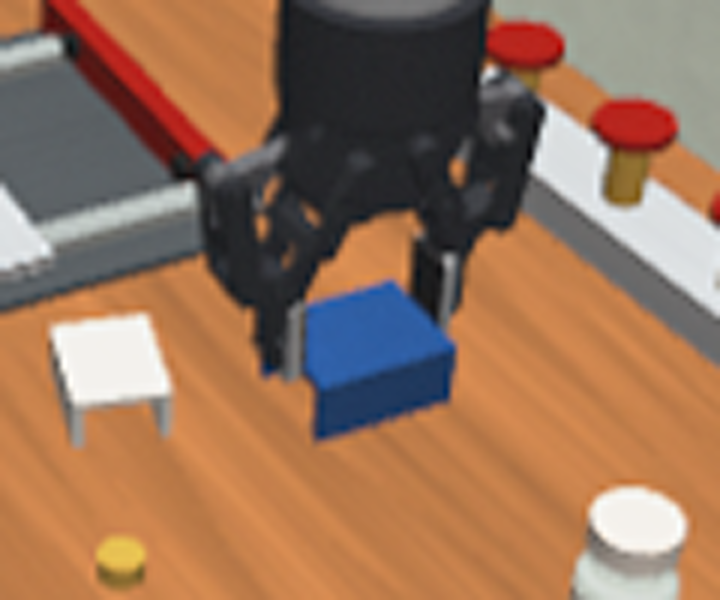

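```bash
python3 -m inch '[[[-1,0.3,-0.1,0,-0.005],[-1,0.6,-0.17,0,0],[-1,0.65,-0.17,0,0],[-1,0.65,-0.17,0,0],[-1,0.65,-0.17,0,0],[-1,0.65,-0.17,0,0],[-1,0.65,-0.17,0,0],[-1,0.65,-0.17,0,0],[-1,0.65,-0.17,0,0],[-1,0.65,-0.17,0,0]]]' && python3 -m inch '[[[-1,0.55,-0.14,0,0],[-1,0.18,0,0,0],[-1,0,0,0.3,0],[-1,0,0,0.5,0],[-1,0,0,0.3,0],[-1,0,0,0,0],[-1,0,0,0,0],[-1,0,0,0,0],[-1,0,0,0,0],[-1,0,0,0,0]]]'; python3 go.py .5212 .1458 .046 1.493; python3 -c "
from find import *
p,d=robot.grab_frame('side');c=proj('side',[.521,.14,.07])[0].astype(int)
cv2.imwrite('pics/v.png',cv2.resize(p[c[1]-50:c[1]+40,c[0]-60:c[0]+60],None,fx=6,fy=6,interpolation=cv2.INTER_CUBIC))"
```

```text
time: 74.5
tool_pos: [0.5235, 0.1104, 0.1592]
eef_rot: [0.731, 0.682, 0.005, 0.004]
contact_force: [0.5, 0.7, -0.9]
opening: 0.69
time: 75.5
tool_pos: [0.5219, 0.1456, 0.1052]
eef_rot: [0.732, 0.681, 0.006, 0.004]
contact_force: [-0.1, 0.4, -1.0]
opening: 0.69
t 75.5 tcp [0.5219 0.1456 0.1052] psi 1.4979 tilt [0.0152 0.0019] open 0.69 F [-0.1  0.4 -1. ]
 turn 0.005  after turn: x 0.004 y -0.014 z 1.184 (units)  j6 1.92
```

View pics/v.png

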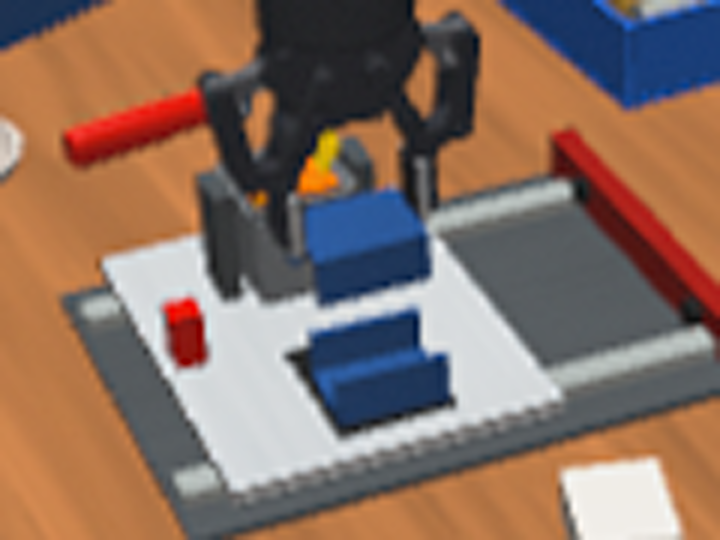

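```bash
python3 -m inch '[[[-1,0.004,-0.03,0.3,0.005],[-1,0,0,0.3,0],[-1,0,0,0.25,0],[-1,0,0,0.1,0],[-1,0,0,0,0],[-1,0,0,0,0],[-1,0,0,0,0],[-1,0,0,0,0],[-1,0,0,0,0],[-1,0,0,0,0]]]'; python3 go.py .5212 .1458 .046 1.493; python3 -m inch '[[[-1,0,0,0.05,0],[-1,0,0,0.05,0],[-1,0,0,0.05,0],[-1,0,0,0.05,0],[-1,0,0,0.0,0],[-1,0,0,0,0],[-1,0,0,0,0],[-1,0,0,0,0],[-1,0,0,0,0],[-1,0,0,0,0]]]';python3 go.py .5212 .1458 .046 1.493;  python3 -c "
from find import *
p,d=robot.grab_frame('side');c=proj('side',[.521,.14,.05])[0].astype(int)
cv2.imwrite('pics/w.png',cv2.resize(p[c[1]-50:c[1]+40,c[0]-60:c[0]+60],None,fx=6,fy=6,interpolation=cv2.INTER_CUBIC))"
```

```text
time: 76.55
tool_pos: [0.5206, 0.1459, 0.0571]
eef_rot: [0.734, 0.679, 0.006, 0.004]
contact_force: [-0.0, 0.1, -1.0]
opening: 0.686
t 76.55 tcp [0.5206 0.1459 0.0571] psi 1.4929 tilt [0.014  0.0016] open 0.686 F [-0.   0.1 -1. ]
 turn -0.000  after turn: x -0.001 y 0.012 z 0.222 (units)  j6 1.92
time: 77.55
tool_pos: [0.5217, 0.1462, 0.0482]
eef_rot: [0.734, 0.679, 0.007, 0.005]
contact_force: [-1.6, -1.1, 7.9]
opening: 0.691
t 77.55 tcp [0.5217 0.1462 0.0482] psi 1.4929 tilt [0.0163 0.0021] open 0.691 F [-1.6 -1.1  7.9]
 turn -0.000  after turn: x -0.008 y -0.010 z 0.045 (units)  j6 1.92
```

View pics/w.png

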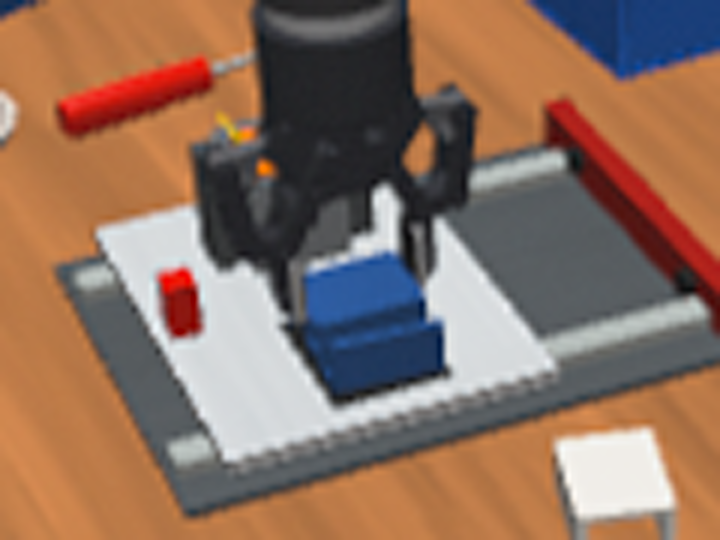

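```bash
python3 -m inch '[[[-1,0,0,-0.04,0],[-1,0,0,-0.02,0],[-1,0,0,0,0],[1,0,0,0,0],[1,0,0,0,0],[1,0,0,0,0],[1,0,0,0,0],[1,0,0,-0.3,0],[1,0,0,-0.6,0],[1,0,0,-0.6,0]]]'; python3 -m inch '[[[1,0,0,-0.6,0],[1,0,0,-0.4,0],[1,-0.6,0,0,0],[1,-0.6,0,0,0],[1,-0.6,0,0,0],[1,-0.6,0,0,0],[1,-0.6,0,0,0],[1,0,0,0,0],[1,0,0,0,0],[1,0,0,0,0]]]'; python3 go.py .4443 -.2063 .1 -.52;  python3 -c "
from find import *
p,d=robot.grab_frame('side');c=proj('side',[.521,.14,.05])[0].astype(int)
cv2.imwrite('pics/x.png',cv2.resize(p[c[1]-50:c[1]+40,c[0]-60:c[0]+60],None,fx=6,fy=6,interpolation=cv2.INTER_CUBIC))
p,d,W=cloud('top');c=proj('top',[.521,.14,.05])[0].astype(int)
cv2.imwrite('pics/x2.png',cv2.resize(p[c[1]-40:c[1]+40,c[0]-50:c[0]+50],None,fx=7,fy=7,interpolation=cv2.INTER_CUBIC))
m=mask(p,'blue');k=one(m,*c)>0
print('z',np.percentile(W[k][:,2],[5,50,95]).round(4))
"
```

```text
time: 78.6
tool_pos: [0.5188, 0.1455, 0.125]
eef_rot: [0.734, 0.679, 0.005, 0.004]
contact_force: [0.5, 0.0, -0.9]
opening: 1.001
time: 79.6
tool_pos: [0.5073, -0.0033, 0.1744]
eef_rot: [0.734, 0.679, 0.006, 0.004]
contact_force: [0.3, 0.9, -0.5]
opening: 1.003
t 79.6 tcp [ 0.5073 -0.0033  0.1744] psi 1.4934 tilt [0.0137 0.002 ] open 1.003 F [ 0.3  0.9 -0.5]
 turn -1.128  after turn: x -0.925 y -4.150 z 1.489 (units)  j6 1.64
z [0.0306 0.0582 0.0641]
```

View pics/x.png

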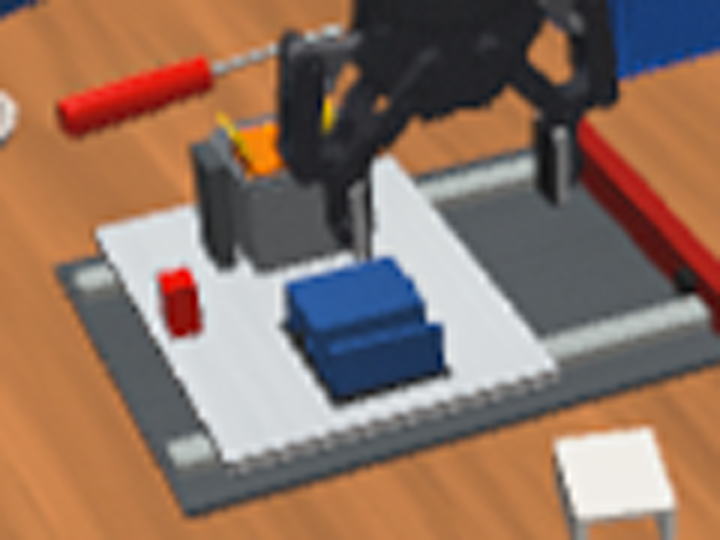

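View pics/x2.png

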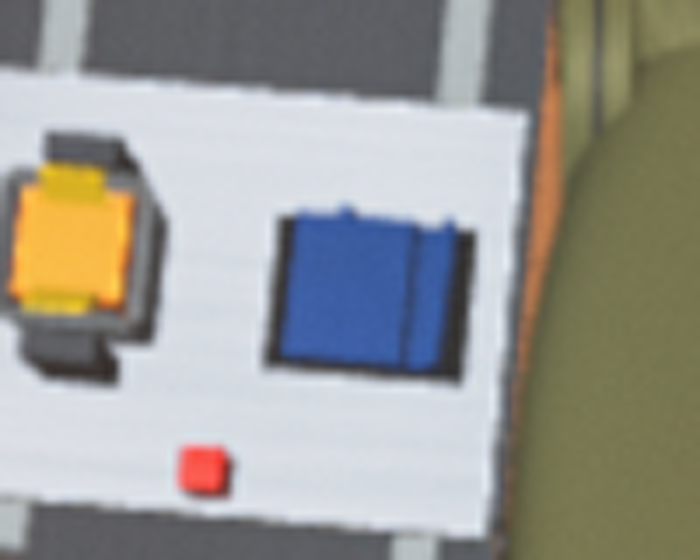

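```bash
python3 -m inch '[[[1,0,0,0,-0.14],[1,0,0,0,-0.14],[1,0,0,0,-0.14],[1,0,0,0,-0.14],[1,0,0,0,-0.14],[1,0,0,0,-0.14],[1,0,0,0,-0.14],[1,0,0,0,-0.144],[1,0,0,0,0],[1,0,0,0,0]]]'; python3 go.py .444 -.2066 .1 -.525; python3 -c "
from find import *
for cam in ('top','side'):
  p,d=robot.grab_frame(cam)
  u,v=proj(cam,[.445,-.2066,.014])[0].astype(int)
  k=one(mask(p,'blue'),u,v)
  print(cam,(k>0).sum(),[np.round(fit(cam,k,box(.06,.048,0,.028),.445,-.2066,y0),4) for y0 in (-.45,-.6)])"
```

```text
time: 80.7
tool_pos: [0.5072, -0.0033, 0.1744]
eef_rot: [0.26, 0.966, 0.002, 0.006]
contact_force: [0.6, 0.4, -0.1]
opening: 1.007
t 80.7 tcp [ 0.5072 -0.0033  0.1744] psi 2.615 tilt [0.0135 0.0015] open 1.007 F [ 0.6  0.4 -0.1]
 turn -0.002  after turn: x -0.944 y -4.152 z 1.488 (units)  j6 0.52
top 326 [array([ 0.4452, -0.2071, -0.5298, 48.3818]), array([ 0.4443, -0.2062, -0.5154, 47.9525])]
side 512 [array([ 0.4443, -0.2063, -0.5192, 26.7375]), array([ 0.4448, -0.2062, -0.5435, 26.2031])]
```

```bash
python3 -m inch '[[[1,-0.134,-0.59,0,0],[1,-0.134,-0.59,0,0],[1,-0.134,-0.59,0,0],[1,-0.134,-0.59,0,0],[1,-0.134,-0.59,0,0],[1,-0.134,-0.6,0,0],[1,-0.134,-0.6,0,0],[1,0,0,0.5,0],[1,0,0,0.6,0],[1,0,0,0.4,0]]]'; python3 -m inch '[[[1,0,0,0,0],[1,0,0,0,0],[1,0,0,0.6,0],[1,0,0,0.4,0],[1,0,0,0.2,0],[1,0,0,0,0],[1,0,0,0,0],[1,0,0,0,0],[1,0,0,0,0],[1,0,0,0,0]]]';python3 go.py .4447 -.2064 .008 -.525
```

```text
time: 81.8
tool_pos: [0.4441, -0.207, 0.0969]
eef_rot: [0.261, 0.965, 0.003, 0.006]
contact_force: [-0.4, -0.6, 0.3]
opening: 1.001
time: 82.8
tool_pos: [0.4461, -0.207, 0.039]
eef_rot: [0.259, 0.966, 0.002, 0.007]
contact_force: [0.7, 1.0, 0.4]
opening: 1.0
t 82.8 tcp [ 0.4461 -0.207   0.039 ] psi 2.6168 tilt [0.0148 0.001 ] open 1.0 F [0.7 1.  0.4]
 turn 0.000  after turn: x 0.031 y -0.004 z 0.619 (units)  j6 0.09
```

```bash
python3 -m inch '[[[1,0.036,-0.01,0.3,0],[1,0,0,0.25,0],[1,0,0,0.07,0],[1,0,0,0,0],[-1,0,0,0,0],[-1,0,0,0,0],[-1,0,0,0,0],[-1,0,0,0,0],[-1,0,0,0,0],[-1,0,0,0,0]]]' 30; python3 go.py .4447 -.2064 .008 -.525; python3 -m inch '[[[-1,0,0,0,0],[-1,0,0,-0.3,0],[-1,0,0,-0.6,0],[-1,0,0,-0.8,0],[-1,0,0,-0.8,0],[-1,0,0,-0.7,-0.14],[-1,0,0,-0.3,-0.15],[-1,0,0,0,-0.156],[-1,0,0,0,0],[-1,0,0,0,0]]]' ; python3 -m inch '[[[-1,0,0,0,0],[-1,0,0,-0.3,0],[-1,0,0,-0.6,0],[-1,0,0,-0.8,0],[-1,0,0,-0.8,0],[-1,0,0,-0.7,-0.145],[-1,0,0,-0.3,-0.15],[-1,0,0,0,-0.15],[-1,0,0,0,0],[-1,0,0,0,0]]]'; python3 go.py .520 .1287 .15 -.078
```

```text
time: 83.8
tool_pos: [0.4449, -0.2064, 0.008]
eef_rot: [0.259, 0.966, 0.003, 0.007]
contact_force: [-0.1, 2.0, 5.3]
opening: 0.555
t 83.8 tcp [ 0.4449 -0.2064  0.008 ] psi 2.6169 tilt [0.0151 0.0012] open 0.555 F [-0.1  2.   5.3]
 turn 0.000  after turn: x 0.004 y -0.003 z 0.000 (units)  j6 0.09
time: 84.8
tool_pos: [0.4412, -0.2063, 0.1817]
eef_rot: [0.041, 0.999, 0.001, 0.006]
contact_force: [-0.2, 0.3, -2.2]
opening: 0.554
t 84.8 tcp [ 0.4412 -0.2063  0.1817] psi 3.0587 tilt [0.0123 0.0019] open 0.554 F [-0.2  0.3 -2.2]
 turn -0.005  after turn: x -1.048 y 6.802 z 0.633 (units)  j6 -0.36out of range
```

```bash
python3 -m inch '[[[-1,-0.1,0.4,0,-0.005],[-1,-0.1,0.65,0,0],[-1,-0.1,0.65,0,0],[-1,-0.1,0.65,0,0],[-1,-0.1,0.65,0,0],[-1,-0.1,0.65,0,0],[-1,-0.1,0.65,0,0],[-1,-0.1,0.65,0,0],[-1,-0.1,0.65,0,0],[-1,-0.1,0.65,0,0]]]'; python3 -m inch '[[[-1,-0.02,0.45,0,0],[-1,0,0.1,0,0],[-1,0,0,0.5,0],[-1,0,0,0.5,0],[-1,0,0,0.4,0],[-1,0,0,0.2,0],[-1,0,0,0,0],[-1,0,0,0,0],[-1,0,0,0,0],[-1,0,0,0,0]]]' ; python3 go.py .520 .1287 .067 -.078;python3 -c "
from find import *
p,d=robot.grab_frame('side');c=proj('side',[.521,.14,.08])[0].astype(int)
cv2.imwrite('pics/y.png',cv2.resize(p[c[1]-50:c[1]+40,c[0]-60:c[0]+60],None,fx=6,fy=6,interpolation=cv2.INTER_CUBIC))"
```

```text
time: 85.8
tool_pos: [0.5146, 0.1026, 0.1826]
eef_rot: [0.039, 0.999, 0.001, 0.006]
contact_force: [0.8, 0.7, -0.8]
opening: 0.558
time: 86.8
tool_pos: [0.5202, 0.1289, 0.1049]
eef_rot: [0.038, 0.999, 0.001, 0.008]
contact_force: [0.8, 0.5, -0.4]
opening: 0.557
t 86.8 tcp [0.5202 0.1289 0.1049] psi 3.0665 tilt [0.0156 0.002 ] open 0.557 F [ 0.8  0.5 -0.4]
 turn 0.003  after turn: x 0.003 y -0.005 z 0.758 (units)  j6 0.32
```

View pics/y.png

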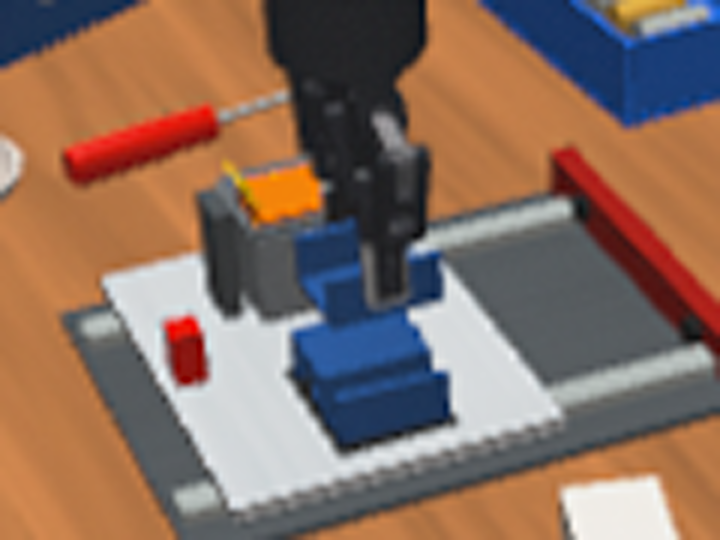

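```bash
python3 -m inch '[[[-1,0.015,0.035,0.3,0],[-1,0,0,0.25,0],[-1,0,0,0.1,0],[-1,0,0,0.03,0],[-1,0,0,0,0],[-1,0,0,0,0],[-1,0,0,0,0],[-1,0,0,0,0],[-1,0,0,0,0],[-1,0,0,0,0]]]'; python3 go.py .520 .1307 .067 -.078; python3 -m inch '[[[-1,0,0,0.03,0],[-1,0,0,0.03,0],[-1,0,0,0.02,0],[-1,0,0,0,0],[-1,0,0,0,0],[-1,0,0,0,0],[-1,0,0,0,0],[-1,0,0,0,0],[-1,0,0,0,0],[-1,0,0,0,0]]]'; python3 go.py .520 .1307 .067 -.078
```

```text
time: 87.85
tool_pos: [0.5192, 0.1307, 0.0699]
eef_rot: [0.037, 0.999, 0.001, 0.007]
contact_force: [-0.6, -0.3, -1.2]
opening: 0.551
t 87.85 tcp [0.5192 0.1307 0.0699] psi 3.0668 tilt [0.0137 0.0015] open 0.551 F [-0.6 -0.3 -1.2]
 turn 0.003  after turn: x -0.017 y 0.002 z 0.058 (units)  j6 0.32
time: 88.85
tool_pos: [0.5194, 0.1308, 0.0671]
eef_rot: [0.037, 0.999, 0.001, 0.007]
contact_force: [-3.0, -0.8, 9.4]
opening: 0.557
t 88.85 tcp [0.5194 0.1308 0.0671] psi 3.0669 tilt [0.0145 0.002 ] open 0.557 F [-3.  -0.8  9.4]
 turn 0.003  after turn: x -0.013 y -0.001 z 0.001 (units)  j6 0.32
```

Contact at exactly the expected height (0.067). Relieve the load, release, withdraw, look.

```bash
python3 -m inch '[[[-1,0,0,-0.04,0],[-1,0,0,-0.01,0],[-1,0,0,0,0],[0.4,0,0,0,0],[0.4,0,0,0,0],[0.7,0,0,0,0],[0.7,0,0,0,0],[0.7,0,0,-0.2,0],[0.7,0,0,-0.4,0],[0.7,0,0,-0.6,0]]]'; python3 -m inch '[[[0.7,0,0,-0.6,0],[0.7,0,0,-0.4,0],[1,0,-0.6,0,0],[1,0,-0.6,0,0],[1,0,-0.6,0,0],[1,0,-0.6,0,0],[1,0,-0.6,0,0],[1,0,0,0,0],[1,0,0,0,0],[1,0,0,0,0]]]';  python3 -c "
from find import *
p,d=robot.grab_frame('side');c=proj('side',[.521,.16,.07])[0].astype(int)
cv2.imwrite('pics/z.png',cv2.resize(p[c[1]-50:c[1]+40,c[0]-60:c[0]+60],None,fx=6,fy=6,interpolation=cv2.INTER_CUBIC))
p,d,W=cloud('top');c=proj('top',[.521,.14,.05])[0].astype(int)
cv2.imwrite('pics/z2.png',cv2.resize(p[c[1]-40:c[1]+40,c[0]-50:c[0]+50],None,fx=7,fy=7,interpolation=cv2.INTER_CUBIC))
s=robot.observe(); print(s['tool_pos'],s['opening'])
Rm=one(mask(p,'red'),252,219);print((Rm>0).sum()); q=backz('top',(252,219),.06); print(q)
print([(x['score'],x['position']) for x in robot.landmark_of('top','handle')+robot.landmark_of('side','handle')])
"
```

```text
time: 89.85
tool_pos: [0.517, 0.1302, 0.1281]
eef_rot: [0.037, 0.999, 0.001, 0.005]
contact_force: [-0.1, -0.0, 0.1]
opening: 0.852
time: 90.85
tool_pos: [0.5066, -0.0185, 0.1783]
eef_rot: [0.037, 0.999, 0.001, 0.007]
contact_force: [-0.1, 0.4, 0.7]
opening: 1.001
[ 0.50659946 -0.01813833  0.17811628] 1.0009384198986857
32
[0.44265413 0.19835198 0.06      ]
[(0.68, [0.4448, 0.2005, 0.0565]), (0.56, [0.4477, 0.2046, 0.0587])]
```

View pics/z.png

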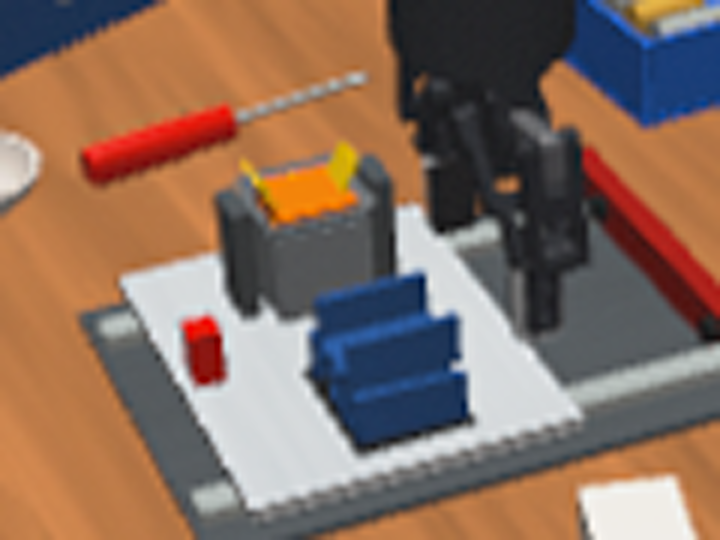

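View pics/z2.png

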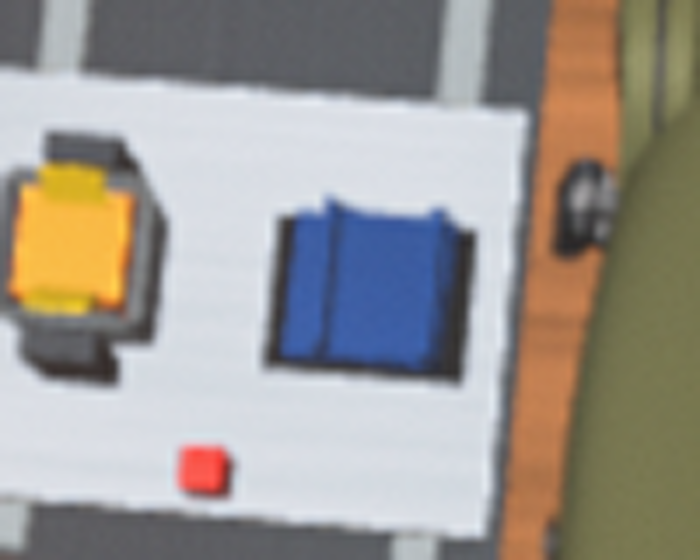

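```bash
python3 go.py .3991 .2037 .178 -.078; python3 -m inch '[[[-1,0.5,0.45,0,0],[-1,0.5,0.55,0,0],[-1,0.5,0.55,0,0],[-1,0.4,0.55,0,0],[-1,0.3,0.55,0,0],[-1,0.2,0.55,0,0],[-1,0.1,0.55,0,0],[-1,0,0.55,0,0],[-1,0,0,0,0],[-1,0,0,0,0]]]'; python3 go.py .3991 .2037 .040 -.078
```

```text
t 91.05 tcp [ 0.5065 -0.0182  0.1779] psi 3.0683 tilt [0.0135 0.0016] open 1.002 F [ 0.1 -0.5  0. ]
 turn 0.005  after turn: x 2.487 y 4.257 z -0.001 (units)  j6 0.04
time: 92.05
tool_pos: [0.3975, 0.2053, 0.1766]
eef_rot: [0.036, 0.999, 0.001, 0.007]
contact_force: [-0.4, 0.1, 0.2]
opening: -0.0
t 92.05 tcp [0.3975 0.2053 0.1766] psi 3.0691 tilt [0.0132 0.0009] open -0.0 F [-0.4  0.1  0.2]
 turn 0.006  after turn: x -0.035 y -0.029 z 2.733 (units)  j6 0.55
```

```bash
python3 -m inch '[[[-1,0,-0.03,0.5,0.006],[-1,0,0,0.6,0],[-1,0,0,0.6,0],[-1,0,0,0.5,0],[-1,0,0,0.4,0],[-1,0,0,0.13,0],[-1,0,0,0,0],[-1,0,0,0,0],[-1,0,0,0,0],[-1,0,0,0,0]]]'; python3 go.py .424 .2018 .040 -.078; python3 -c "
from find import *
p,d=robot.grab_frame('side');c=proj('side',[.47,.2,.05])[0].astype(int)
cv2.imwrite('pics/A.png',cv2.resize(p[c[1]-60:c[1]+40,c[0]-60:c[0]+60],None,fx=6,fy=6,interpolation=cv2.INTER_CUBIC))"
```

```text
time: 93.05
tool_pos: [0.4004, 0.2038, 0.0412]
eef_rot: [0.04, 0.999, 0.002, 0.008]
contact_force: [1.0, 0.4, -0.5]
opening: -0.001
t 93.05 tcp [0.4004 0.2038 0.0412] psi 3.0608 tilt [0.0154 0.0024] open -0.001 F [ 1.   0.4 -0.5]
 turn -0.003  after turn: x -0.473 y -0.002 z 0.025 (units)  j6 0.55
```

View pics/A.png

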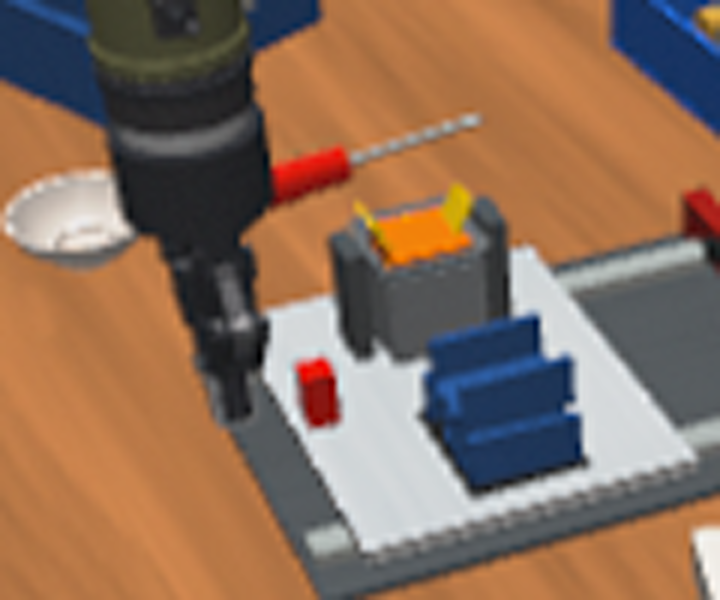

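```bash
python3 -m inch '[[[-1,-0.08,0,0,0],[-1,-0.08,0,0,0],[-1,-0.08,0,0,0],[-1,-0.06,0,0,0],[-1,-0.05,0,0,0],[-1,-0.05,0,0,0],[-1,-0.05,0,0,0],[-1,-0.06,0,0,0],[-1,-0.06,0,0,0],[-1,-0.06,0,0,0]]]'; python3 -m inch '[[[-1,-0.07,0,0,0],[-1,-0.07,0,0,0],[-1,-0.07,0,0,0],[-1,-0.07,0,0,0],[-1,-0.07,0,0,0],[-1,-0.07,0,0,0],[-1,-0.07,0,0,0],[-1,-0.07,0,0,0],[-1,-0.07,0,0,0],[-1,-0.05,0,0,0]]]'; python3 go.py .504 .1955 .040 -.078; python3 -c "
from find import *
p,d=robot.grab_frame('side');c=proj('side',[.5,.2,.05])[0].astype(int)
cv2.imwrite('pics/B.png',cv2.resize(p[c[1]-60:c[1]+40,c[0]-60:c[0]+60],None,fx=6,fy=6,interpolation=cv2.INTER_CUBIC))"
```

```text
time: 94.1
tool_pos: [0.4294, 0.2009, 0.0404]
eef_rot: [0.04, 0.999, 0.001, 0.005]
contact_force: [-4.2, 2.3, 2.0]
opening: 0.002
time: 95.1
tool_pos: [0.4649, 0.198, 0.0407]
eef_rot: [0.04, 0.999, 0.001, 0.006]
contact_force: [-3.9, 3.4, -2.5]
opening: -0.002
t 95.1 tcp [0.4649 0.198  0.0407] psi 3.0608 tilt [0.0128 0.0012] open -0.002 F [-3.9  3.4 -2.5]
 turn -0.003  after turn: x -0.784 y 0.012 z 0.014 (units)  j6 0.49
```

View pics/B.png

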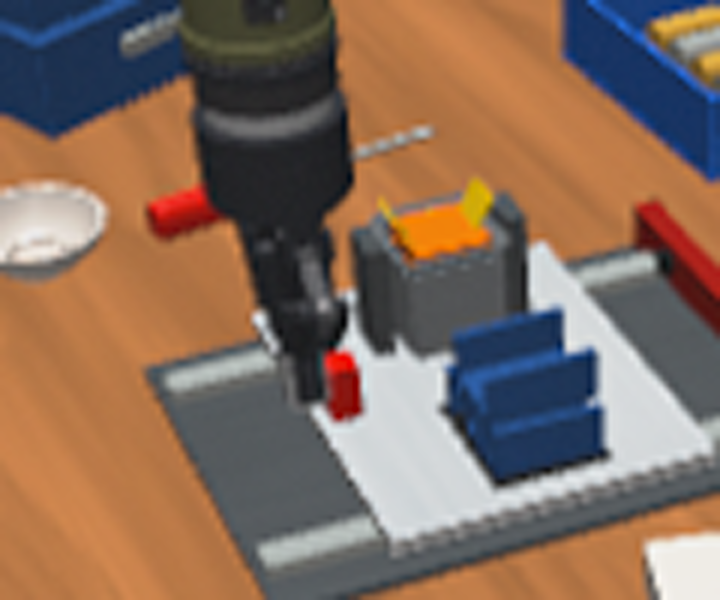

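```bash
python3 -m inch '[[[-1,-0.06,0,0,0],[-1,-0.06,0,0,0],[-1,-0.06,0,0,0],[-1,-0.06,0,0,0],[-1,-0.06,0,0,0],[-1,-0.06,0,0,0],[-1,-0.06,0,0,0],[-1,-0.06,0,0,0],[-1,-0.06,0,0,0],[-1,-0.05,0,0,0]]]'; python3 -m inch '[[[-1,-0.05,0,0,0],[-1,-0.04,0,0,0],[-1,-0.03,0,0,0],[-1,-0.03,0,0,0],[-1,-0.03,0,0,0],[-1,-0.03,0,0,0],[-1,0,0,0,0],[-1,0,0,0,0],[-1,0,0,0,0],[-1,0,0,0,0]]]'; python3 go.py .504 .1955 .040 -.078
```

```text
time: 96.15
tool_pos: [0.4945, 0.1954, 0.0415]
eef_rot: [0.04, 0.999, 0.001, 0.007]
contact_force: [-3.9, 0.6, -3.9]
opening: 0.001
time: 97.15
tool_pos: [0.5006, 0.195, 0.0416]
eef_rot: [0.04, 0.999, 0.001, 0.003]
contact_force: [-13.3, 1.1, 5.6]
opening: 0.001
t 97.15 tcp [0.5006 0.195  0.0416] psi 3.0619 tilt [0.0063 0.0024] open 0.001 F [-13.3   1.1   5.6]
 turn -0.002  after turn: x -0.067 y 0.016 z 0.033 (units)  j6 0.45
```

```bash
python3 -m inch '[[[-1,0.05,0,0,0],[-1,0.1,0,0,0],[-1,0.2,0,0,0],[-1,0.3,0,0,0],[-1,0.3,0,0,0],[-1,0,0,-0.5,0],[-1,0,0,-0.6,0],[-1,0,0,-0.6,0],[-1,0,0,-0.6,0],[-1,0,0,0,0]]]'; python3 -m inch '[[[-1,0,-0.5,0,0],[-1,0,-0.6,0,0],[-1,0,-0.6,0,0],[-1,0,-0.6,0,0],[-1,0,-0.6,0,0],[-1,0,-0.6,0,0],[-1,0,-0.6,0,0],[-1,0,-0.6,0,0],[-1,0,0,0,0],[-1,0,0,0,0]]]'; python3 -c "
from find import *
p,d=robot.grab_frame('side');c=proj('side',[.58,.18,.05])[0].astype(int)
cv2.imwrite('pics/C.png',cv2.resize(p[c[1]-50:c[1]+50,c[0]-60:c[0]+60],None,fx=6,fy=6,interpolation=cv2.INTER_CUBIC))
p,d,W=cloud('top');c=proj('top',[.58,.18,.05])[0].astype(int)
cv2.imwrite('pics/C2.png',cv2.resize(p[c[1]-40:c[1]+40,c[0]-50:c[0]+50],None,fx=7,fy=7,interpolation=cv2.INTER_CUBIC))
Y=mask(p,'yellow'); n,l,s,cc=cv2.connectedComponentsWithStats(Y)
for i in range(1,n):
    if s[i,4]>8 and cc[i][0]<260: print('lip',s[i,4],backz('top',cc[i],.0965).round(4))
hd=one(mask(p,'red'),*proj('top',[.524,.194,.06])[0]); v,u=np.nonzero(hd); print('handle',len(u),backz('top',(u.mean(),v.mean()),.06).round(4))
print('pile z pct',np.percentile(W[one(mask(p,'blue'),*proj('top',[.6,.125,.06])[0])>0][:,2],[5,50,95]).round(4))
print([(x['score'],np.round(x['position'],4)) for x in robot.landmark_of('top','mag_mouth')[:1]+robot.landmark_of('top','handle')[:1]+robot.landmark_of('top','stack_pad')[:1]], robot.observe()['time'])
"
```

```text
time: 98.15
tool_pos: [0.4603, 0.2004, 0.1613]
eef_rot: [0.04, 0.999, 0.004, 0.013]
contact_force: [1.0, 0.2, -0.2]
opening: -0.002
time: 99.15
tool_pos: [0.4374, -0.0361, 0.1555]
eef_rot: [0.041, 0.999, 0.001, 0.008]
contact_force: [0.7, 0.1, -0.3]
opening: -0.002
lip 37 [0.6278 0.2439 0.0965]
lip 15 [0.5794 0.2467 0.0965]
handle 34 [0.5181 0.1939 0.06  ]
pile z pct [0.0524 0.0642 0.0882]
[(0.59, array([0.6038, 0.2493, 0.0863])), (0.86, array([0.5177, 0.1939, 0.0614]))] 99.4
```

View pics/C.png

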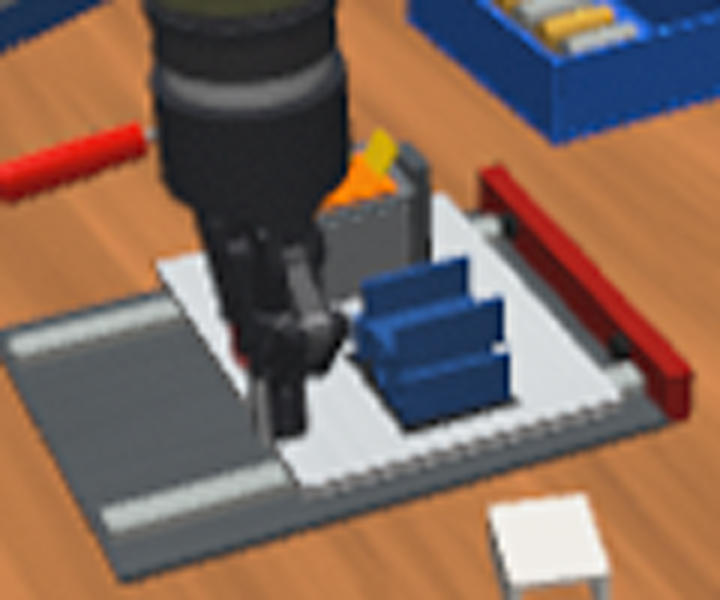

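View pics/C2.png

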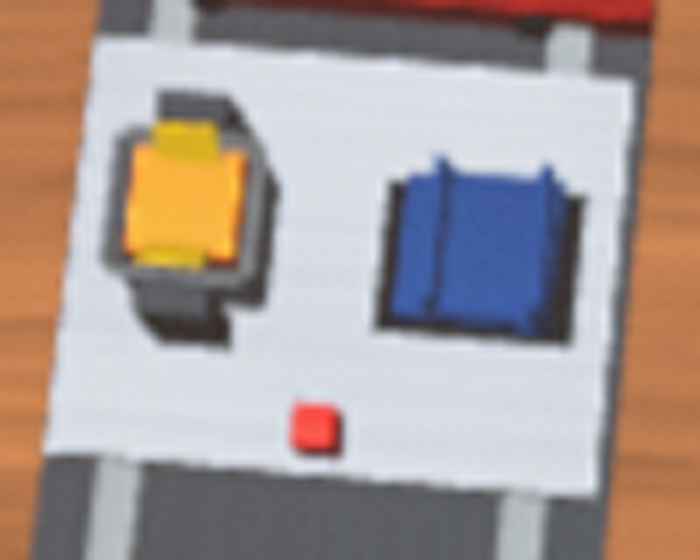

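```bash
python3 -m inch '[[[-1,0,0.5,0,0],[-1,0,0.6,0,0],[-1,0,0.6,0,0],[-1,0,0.6,0,0],[-1,0,0.6,0,0],[-1,0,0.6,0,0],[-1,0,0.6,0,0],[-1,0,0.6,0,0],[-1,0,0,0,0],[-1,0,0,0,0]]]';python3 -m inch '[[[-1,0,0,0.6,0],[-1,0,0,0.6,0],[-1,0,0,0.6,0],[-1,0,0,0.3,0],[-1,0,0,0.1,0],[-1,0,0,0,0],[-1,0,0,0,0],[-1,0,0,0,0],[-1,0,0,0,0],[-1,0,0,0,0]]]'; python3 go.py .502 .1945 .045 -.078
```

```text
time: 100.4
tool_pos: [0.4554, 0.1994, 0.1558]
eef_rot: [0.039, 0.999, 0.001, 0.007]
contact_force: [0.6, -0.8, 0.7]
opening: 0.004
time: 101.4
tool_pos: [0.4578, 0.1989, 0.0467]
eef_rot: [0.04, 0.999, 0.001, 0.007]
contact_force: [-0.9, -0.3, -0.2]
opening: 0.001
t 101.4 tcp [0.4578 0.1989 0.0467] psi 3.0609 tilt [0.0147 0.002 ] open 0.001 F [-0.9 -0.3 -0.2]
 turn -0.003  after turn: x -0.888 y -0.018 z 0.034 (units)  j6 0.49
```

```bash
python3 -m inch '[[[-1,-0.15,0,0,0],[-1,-0.15,0,0,0],[-1,-0.15,0,0,0],[-1,-0.1,0,0,0],[-1,-0.06,0,0,0],[-1,-0.05,0,0,0],[-1,-0.05,0,0,0],[-1,-0.05,0,0,0],[-1,-0.05,0,0,0],[-1,0,0,0,0]]]';python3 -m inch '[[[-1,-0.03,0,0,0],[-1,-0.03,0,0,0],[-1,-0.03,0,0,0],[-1,-0.03,0,0,0],[-1,0,0,0,0],[-1,0,0,0,0],[-1,0,0,0,0],[-1,0,0,0,0],[-1,0,0,0,0],[-1,0,0,0,0]]]'; python3 -c "
from find import *
p,d=robot.grab_frame('side');c=proj('side',[.58,.18,.05])[0].astype(int)
cv2.imwrite('pics/D.png',cv2.resize(p[c[1]-50:c[1]+50,c[0]-60:c[0]+60],None,fx=6,fy=6,interpolation=cv2.INTER_CUBIC))"
```

```text
time: 102.4
tool_pos: [0.4981, 0.1955, 0.0467]
eef_rot: [0.04, 0.999, 0.001, 0.007]
contact_force: [-0.3, 0.3, -1.0]
opening: -0.004
time: 103.4
tool_pos: [0.5005, 0.1951, 0.0463]
eef_rot: [0.04, 0.999, 0.001, 0.004]
contact_force: [-5.9, 1.0, 4.4]
opening: -0.002
```

View pics/D.png

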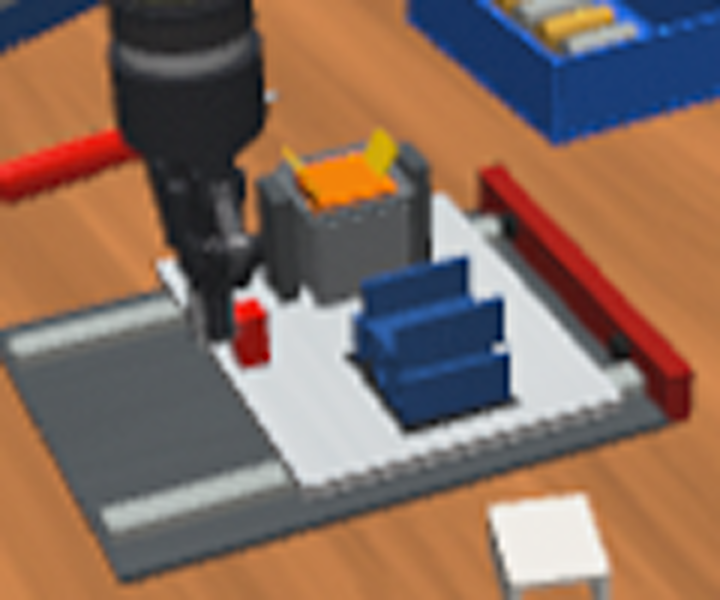

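```bash
for i in 1 ; do python3 -m inch '[[[-1,-0.03,0,0,0],[-1,-0.03,0,0,0],[-1,-0.03,0,0,0],[-1,0,0,0,0],[-1,-0.03,0,0,0],[-1,-0.03,0,0,0],[-1,0,0,0,0],[-1,0,0,0,0],[-1,0,0,0,0],[-1,0,0,0,0]]]'; done; python3 -m inch '[[[-1,-0.03,0,0,0],[-1,-0.03,0,0,0],[-1,-0.03,0,0,0],[-1,0,0,0,0],[-1,-0.03,0,0,0],[-1,-0.03,0,0,0],[-1,0,0,0,0],[-1,0,0,0,0],[-1,0,0,0,0],[-1,0,0,0,0]]]'; python3 go.py .502 .1945 .045 -.078
```

```text
time: 104.45
tool_pos: [0.5006, 0.1949, 0.0459]
eef_rot: [0.039, 0.999, 0.002, -0.003]
contact_force: [-21.1, 4.8, 16.3]
opening: -0.003
time: 105.45
tool_pos: [0.5006, 0.1946, 0.0455]
eef_rot: [0.038, 0.999, 0.003, -0.009]
contact_force: [-34.5, 7.3, 27.4]
opening: 0.0
t 105.45 tcp [0.5006 0.1946 0.0455] psi 3.0652 tilt [-0.0186  0.0057] open 0.0 F [-34.5   7.3  27.4]
 turn 0.002  after turn: x -0.029 y 0.001 z 0.009 (units)  j6 0.44
```

```bash
python3 -m inch '[[[-1,0.1,0,0,0],[-1,0.15,0,0,0],[-1,0.15,0,0,0],[-1,0.3,0,0,0],[-1,0.3,0,0,0],[-1,0,0,-0.5,0],[-1,0,0,-0.6,0],[-1,0,0,-0.6,0],[-1,0,0,-0.6,0],[-1,0,0,0,0]]]'; python3 -m inch '[[[-1,0,-0.5,0,0],[-1,0,-0.6,0,0],[-1,0,-0.6,0,0],[-1,0,-0.6,0,0],[-1,0,-0.6,0,0],[-1,0,-0.6,0,0],[-1,0,-0.6,0,0],[-1,0,-0.6,0,0],[-1,0,0,0,0],[-1,0,0,0,0]]]'; python3 go.py .4 0 .16 -.078; python3 - <<'E'
from find import *
from scipy.ndimage import map_coordinates
p0=cv2.imread('pics/top0.png'); p1,d=robot.grab_frame('top'); cv2.imwrite('pics/top1.png',p1)
ex=np.array([np.cos(-.078),np.sin(-.078),0]); ey=np.array([-ex[1],ex[0],0])
P=np.array([.5193,.1367,0])
def edges(p,z,off):
    s=np.arange(-.20,.30,.0005)
    pts=P+ex*s[:,None]+ey*off+np.array([0,0,z])
    uv=proj('top',pts); g=p.astype(float).mean(2)
    v=map_coordinates(g,[uv[:,1],uv[:,0]],order=1); dv=np.gradient(v,s)
    import scipy.signal as ss
    pk,_=ss.find_peaks(abs(dv),height=4000,distance=8)
    return [(round(s[i]*1000,1),int(dv[i]/1000)) for i in pk]
for off in (.03,.085):
  for n,p in (('before',p0),('now',p1)):
    print(off,n,'z.026',edges(p,.026,off))
# pattern shift via handle/pad via phase: compare plate patch
h0=one(mask(p0,'red'),252,219); h1=one(mask(p1,'red'),*proj('top',[.52,.194,.06])[0])
for h in (h0,h1):
    v,u=np.nonzero(h); print(len(u),backz('top',(u.mean(),v.mean()),.06).round(4))
E
```

```text
time: 106.45
tool_pos: [0.4714, 0.1989, 0.1658]
eef_rot: [0.041, 0.999, 0.003, 0.012]
contact_force: [0.2, -0.3, 0.2]
opening: 0.002
time: 107.45
tool_pos: [0.4485, -0.0372, 0.1603]
eef_rot: [0.041, 0.999, 0.001, 0.007]
contact_force: [0.1, -0.5, 0.3]
opening: 0.001
t 107.45 tcp [ 0.4485 -0.0372  0.1603] psi 3.0589 tilt [0.0139 0.0016] open 0.001 F [ 0.1 -0.5  0.3]
 turn -0.005  after turn: x 1.026 y 0.666 z 0.005 (units)  j6 -0.00
0.03 before z.026 [(np.float64(-121.5), -6), (np.float64(-95.5), 29), (np.float64(-33.0), -28), (np.float64(32.5), 27), (np.float64(85.5), -19), (np.float64(179.0), -6), (np.float64(185.0), 7), (np.float64(202.5), 9)]
0.03 now z.026 [(np.float64(-123.0), -6), (np.float64(-119.0), -5), (np.float64(-21.0), 29), (np.float64(-16.5), 11), (np.float64(44.5), -25), (np.float64(50.5), 9), (np.float64(111.0), 23), (np.float64(162.0), -21), (np.float64(179.0), -6), (np.float64(186.5), 7), (np.float64(202.5), 9)]
0.085 before z.026 [(np.float64(-121.0), -4), (np.float64(-96.5), 26), (np.float64(-92.0), 12), (np.float64(86.5), -21), (np.float64(178.5), -6), (np.float64(186.5), 6), (np.float64(202.0), 8)]
0.085 now z.026 [(np.float64(-122.5), -4), (np.float64(-118.0), -4), (np.float64(-20.0), 25), (np.float64(-15.5), 12), (np.float64(158.5), -16), (np.float64(163.0), -24), (np.float64(178.5), -6), (np.float64(188.0), 6), (np.float64(199.0), 4), (np.float64(203.5), 8)]
33 [0.4425 0.1994 0.06  ]
34 [0.5181 0.1939 0.06  ]
```

View pics/top1.png

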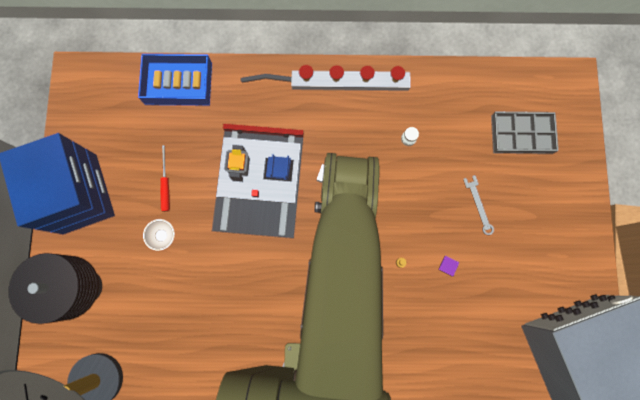

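```bash
cat > rect.py <<'E'
from find import *
ex=np.array([np.cos(-.078),np.sin(-.078),0]); ey=np.array([-ex[1],ex[0],0]); P=np.array([.5193,.1367,0])
def rect(p,z,s0,s1,o0,o1,st=.0005):
    S,O=np.meshgrid(np.arange(s0,s1,st),np.arange(o0,o1,st),indexing='ij')
    pts=P+ex*S[...,None]+ey*O[...,None]+np.array([0,0,z])
    uv=proj('top',pts.reshape(-1,3)).reshape(S.shape+(2,)).astype(np.float32)
    return cv2.remap(p,uv[...,0],uv[...,1],cv2.INTER_CUBIC)
E
python3 - <<'E'
from rect import *
p0=cv2.imread('pics/top0.png'); p1=cv2.imread('pics/top1.png'); pc=cv2.imread('pics/c.png'); pr=cv2.imread('pics/r2.png')
def reg(z,a,b,o0,o1,pa,pb,sh):
    A=cv2.cvtColor(rect(pa,z,a,b,o0,o1),cv2.COLOR_BGR2GRAY).astype(np.float32)
    B=cv2.cvtColor(rect(pb,z,a+sh,b+sh,o0,o1),cv2.COLOR_BGR2GRAY).astype(np.float32)
    w=np.eye(2,3,dtype=np.float32)
    cc,w=cv2.findTransformECC(A,B,w,cv2.MOTION_TRANSLATION,(3,200,1e-6),None,5)
    return round(sh*1000+w[1,2]*.5,2),round(w[0,2]*.5,2),round(cc,3)
for n,(z,a,b,o0,o1) in dict(handle=(.060,-.1,-.06,.035,.08),nearedge=(.026,-.11,-.075,-.04,.03),faredge=(.026,.07,.10,.0,.07),padL=(.026,-.045,.045,.038,.06),mag=(.09,-.05,.05,.085,.15)).items():
    for nm,pa,pb,sh in (('0-now',p0,p1,.077),('0-c',p0,pc,0),('r2-now',pr,p1,.077)):
        try: print(n,nm,reg(z,a,b,o0,o1,pa,pb,sh))
        except Exception as e: print(n,nm,'err')
R=rect(p1,.02,.12,.22,-.06,.18,.0004); R0=rect(p1,.006,-.16,.0,-.06,.18)
cv2.imwrite('pics/E.png',cv2.flip(R,-1))
def col(p,z,off):
    r=rect(p,z,-.16,.24,off-.01,off+.01).astype(float).mean((1,2)); return r
E
```

```text
handle 0-now (np.float32(74.44), np.float32(0.19), 0.972)
handle 0-c (np.float32(0.1), np.float32(-0.01), 0.989)
handle r2-now (np.float32(81.02), np.float32(-4.06), 0.472)
nearedge 0-now (np.float32(75.87), np.float32(0.44), 0.995)
nearedge 0-c (np.float32(0.15), np.float32(-0.18), 0.981)
nearedge r2-now (np.float32(75.71), np.float32(0.5), 0.996)
faredge 0-now (np.float32(75.95), np.float32(7.38), 0.998)
faredge 0-c (np.float32(0.31), np.float32(-2.57), 0.999)
faredge r2-now (np.float32(75.55), np.float32(10.87), 1.0)
padL 0-now (np.float32(75.85), np.float32(0.06), 0.985)
padL 0-c (np.float32(0.23), np.float32(-0.36), 0.978)
padL r2-now (np.float32(75.59), np.float32(0.18), 0.994)
mag 0-now (np.float32(75.81), np.float32(0.69), 0.859)
mag 0-c (np.float32(0.29), np.float32(-0.06), 0.998)
mag r2-now err
```

View pics/E.png

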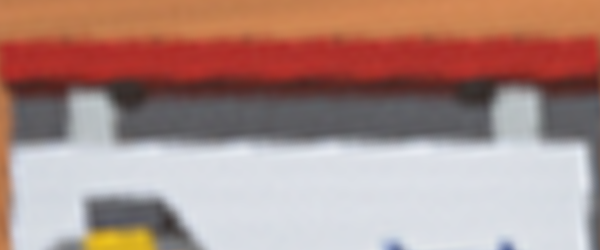

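```bash
python3 -m inch '[[[-1,0,-0.4,-0.2,0],[-1,0,-0.6,0,0],[-1,0,-0.6,0,0],[-1,0,-0.6,0,0],[-1,0,-0.6,0,0],[-1,0,-0.6,0,0],[-1,0,-0.4,0,0],[-1,0,0,0,0],[-1,0,0,0,0],[-1,0,0,0,0]]]'; python3 -c "
from find import *
p,d=robot.grab_frame('side');c=proj('side',[.6,.17,.05])[0].astype(int)
a=cv2.resize(p[c[1]-45:c[1]+45,c[0]-50:c[0]+50],None,fx=5,fy=5,interpolation=cv2.INTER_CUBIC)
t,d,W=cloud('top')
for n in ('nut','jar','fitting','screwdriver','dish','wrench'): print(n,[(round(x['score'],2),np.round(x['position'],3).tolist()) for x in robot.landmark_of('top',n)[:2]])
k=one(mask(t,'blue'),*proj('top',[.6,.125,.06])[0]); print(np.percentile(W[k>0][:,2],[5,50,95]))
cv2.imwrite('pics/F.png',a)"
```

```text
time: 108.5
tool_pos: [0.433, -0.2246, 0.1699]
eef_rot: [0.039, 0.999, 0.001, 0.007]
contact_force: [-0.1, -0.9, 0.2]
opening: -0.004
nut [(0.56, [0.595, 0.132, 0.026]), (0.53, [0.525, -0.123, -0.0])]
jar [(0.5, [0.7, -0.258, 0.003])]
fitting []
screwdriver [(0.65, [0.572, 0.466, 0.004])]
dish [(0.84, [0.398, 0.473, -0.0])]
wrench []
[0.05311324 0.06418164 0.08843142]
```

View pics/F.png

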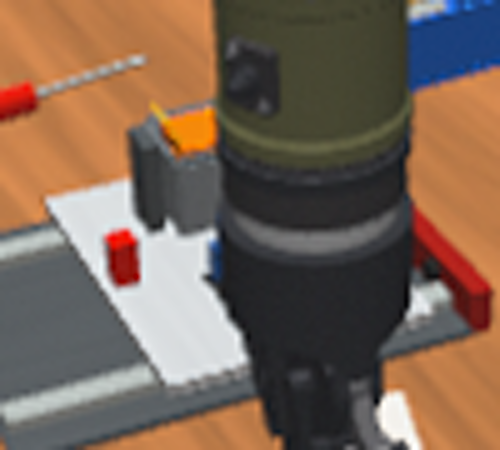

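```bash
python3 -m inch '[[[-1,0.3,-0.4,-0.2,0],[-1,0.3,-0.5,0,0],[-1,0.3,-0.5,0,0],[-1,0.3,-0.5,0,0],[-1,0.3,-0.5,0,0],[-1,0.3,-0.5,0,0],[-1,0.3,-0.4,0,0],[-1,0,0,0,0],[-1,0,0,0,0],[-1,0,0,0,0]]]'; python3 -c "
from find import *
p,d=robot.grab_frame('side');c=proj('side',[.6,.17,.05])[0].astype(int)
a=cv2.resize(p[c[1]-45:c[1]+45,c[0]-50:c[0]+50],None,fx=5,fy=5,interpolation=cv2.INTER_CUBIC)
t,d=robot.grab_frame('top');c=proj('top',[.6,.17,.05])[0].astype(int)
b=cv2.resize(t[c[1]-45:c[1]+45,c[0]-30:c[0]+30],None,fx=5,fy=5,interpolation=cv2.INTER_CUBIC)
cv2.imwrite('pics/G.png',np.hstack([a,b]))"
```

```text
time: 109.9
tool_pos: [0.3151, -0.3814, 0.1782]
eef_rot: [0.04, 0.999, 0.001, 0.007]
contact_force: [-0.3, 0.7, 1.0]
opening: 0.001
```

View pics/G.png

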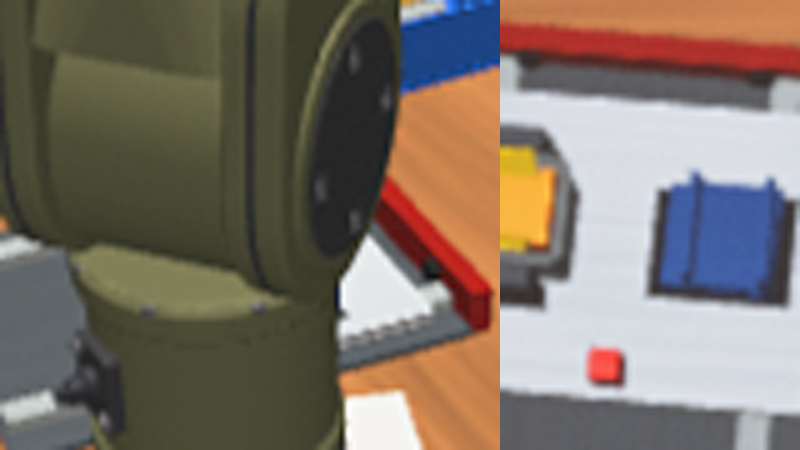

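```bash
python3 -c "
from plant import robot
print(robot.job_done())"
```

```text
the job is handed in; nothing more can be done
None
```

The kit carriage is loaded, pushed against its stop, and handed in at about 110 s. One check, how far the carriage travelled, did not come out as expected.

**What I did**
- **Brackets:** I piled the three that were present (up, down, up) interlocked on the pad.
- **Blocks:** I pressed all four orange blocks past the lips one at a time. One had been knocked aside, so I found it again first.
- **Carriage:** I pushed it by the red grip with the fingers shut until it would go no further, then backed clear.

**What the last checks showed**
- **Pile:** it measured level, with the upper bracket's web at 64 mm and its flange tops at about 88 mm (expected 64 and 87). The top camera shows it unmoved after the second, harder push. The side camera was blocked by the arm for that last look.
- **Blocks:** the yellow lips sit over the top block.
- **Bystanders:** the brass bush and jar are where they were. The screwdriver, dish, wrench and fitting look unmoved in the picture, but I had no starting position to compare for the first two, and the detector found neither of the last two.

**What disagreed**
- **Travel:** comparing pictures gives about 76 mm, right at the limit, not the full 80 mm. The carriage stopped at the same place under 13 N and 34 N, so I took that as fully home. I could not confirm the joint's value.
- **Tool tilt:** early on the last joint ran into its range limit and tilted the tool. I undid all but about 0.014 rad, and every placing still met contact within about 2 mm of the expected height.

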